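# Set the height stop of the slicing guide

### The arm

A 7-joint arm with a two-finger parallel gripper is mounted at the origin on a cart in front of the work surface, level with it; the furniture and walls round the work are solid. World frame = base frame: x ahead of the robot, y to its left, z up, the work surface at z = 0. Lengths are in m, angles in rad, forces in N, time in s.
With the tool pointing down it reaches from about 0.425 to 0.875 m from the base axis. Payload 4.7 kg.
Tool frame: the origin (TCP) lies on the centre line of the jaws, within the pads' length; the fingertips stand 8 mm ahead of it and the grasp point (between the pads) lies 11 mm behind it; z points along the fingers, y is the direction in which the jaws open and shut (so a half turn about z gives the same grasp; the last joint's range is limited). The gripper opens to 87 mm and grips with 3 to 60 N. Pads are 19 mm wide; open, the fingers measure 117 mm over their backs; the gripper's body (75 mm by 190 mm) begins 51 mm behind the grasp point.
Start: joints at [1.257, 0.321, -0.07, 1.45, 0.023, 1.371, -0.057], TCP at [0.209, -0.615, 0.231] pointing down, gripper open.
Joint ranges: [-2.86, 2.86], [-0.3, 2.09], [-1.38, 1.24], [0.06, 2.45], [-1.56, 4.7], [0.09, 2.05], [-2.69, 2.69]. Speed limits (rad/s): [2.57, 2.57, 3.14, 3.14, 3.14, 3.14, 3.14].

### API

Orientations are given as a rotation vector (axis times angle).
In Python, from bench import ctrl, cams, workorder gives the robot as it stands. The module is installed in compiled form; this text tells all that it offers.
- The arm moves only by the tool carry_out, never from a script. Its argument "rows" is a list of rows, each an object with "offset": the shift along the tool's x, y, z in m, a list of three; "rot": the turn, a rotation vector about the tool's x, y, z in degrees, a list of three; "gripper": the opening, from 0 (shut) to 1 (fully open). In form: [{"offset": [dx, dy, dz], "rot": [rx, ry, rz], "gripper": gripper}, ...]. A call has 1 to 10 rows; each row shifts and turns the commanded pose from where the row before left it, along the tool's axes as they then stand; what a row does not reach is not made up. A row lasts 1/8 s, in which the tool goes at most 62.5 mm and 10.7 degrees, less where a joint would pass 70% of its speed; a pose out of reach is approached as far as the arm can. A call is refused whole if a number of a shift passes 0.0625 or a number of a turn 10.7, either way. A call with a gripper value outside its range is refused whole. The fingers move at their own pace and stop on an object; "grip_force" is the grip in N (left out, the last holds). Time passes only in rows, so rows that do not move let the fingers close. It gives the time, the measured TCP pose, the force and the opening at its end, in the units of the state.
- ctrl.get_state(): the state, without advancing time (a new reading comes with each control period).
- cams.get_image(name): name is "side" or "top" or "wrist"; returns a dict with "img" (400x640x3 uint8, red, green, blue), "vfov" (degrees; the focal length in pixels is half the picture's height over the tangent of half this angle, whatever the lens; pixels are square), "cx", "cy" (the principal point, pixels), "k1" (the pictures are not rectified: a ray, as slopes to the right and down, at radius r is drawn at 1 + k1 r^2 times it, then the intrinsics apply), "R" (3x3) and "t" (3): a world point X has camera coordinates R X + t. Camera axes: x right, y down, z forward; pixel columns grow to the right and rows downward; lengths in m; the calibration is good to about 2 mm. A picture is of the moment at which its call begins. There is no depth.
- workorder.close_job(): hands the job in, once; it reports no verdict.
The state is a dict: "time": time; "joint_positions": joint angles; "qd": joint speeds; "joint_torque": joint torques, N m; "position": TCP position; "tool_rot": TCP orientation; "ft_force": force on the tool from outside, world axes, zero at the start; "torque": the same for the moment, N m; "grip_width": opening from 0.0 (shut) to 1.0 (fully open).
Only numpy, scipy, OpenCV 4.12 (cv2) and the standard library are available. Lean on these libraries where they do the work, as an engineer would, in place of code of your own. Each camera call takes 0.05 s, during which the arm holds its last target.

### The job

Set the height stop of the roll-slicing guide to its setting block: with the driver from the stand, turn the stop screw down (clockwise) until the block just drags under the sprung foot, which should press on it with about 5 N and never with more than 12 N. Feel the drag by drawing the block by its tab, and leave it drawn about 2 cm out of its place at the back of the channel, still nipped under the foot, and the driver back upright in its stand. Do not disturb the jars, the shaker or the fork.

Things in the scene. Friction and masses are not known exactly. Their poses are not given: they have to be found in the camera images.
- guide: Fixed wooden slicing guide: light board 152 x 112 x 28 mm; two rails 10 mm high form a channel 48 mm wide along its x, open at the -x end (towards the robot), closed by a low fence at +x. Origin on the table under the stop screw's axis; board from x = -96 to +56 mm. Block's origin at x = -19 mm is fully home; it must end between -56 and -36 mm.
- bridge: Fixed steel bridge over the channel, bar top 100 mm above the table, posts at y = +-44 mm; carries the upright stop screw and under it a white foot 18 mm across on a 3 N/mm spring. Origin between the posts' feet. Foot starts 0.6 to 4.2 mm above the block, trimmed anew each time: only feel tells. Right setting: foot presses 3 to 7 N, i.e. is pushed in about 1.5 mm.
- screw_slot (a point): Middle of the top face of the stop screw's head: a dark steel oblong 38 x 24 x 16 mm with a bevelled slot 22 x 7 mm, 13 mm deep, along this frame's x; z up. About 133 mm above the table at the start; it sinks 5 mm per rad as the screw is turned down.
- stop_screw (a joint): Screw angle (rad), 0 at the start, grows clockwise seen from above (down), at most 2.4; 5 mm of travel per rad. Turns against a steady friction of about 0.2 N m, stays where it is left. Foot force adds only 5 mN m per N, too little to feel by torque: feel the block's drag instead. One rad more after touching adds 15 N, 0.3 rad is about right.
- setting_block: Loose wooden setting block, 130 x 44 x 30 mm, 0.2 kg, with an upright tab 18 x 16 mm (x by y) on top at the front (-x) end. Origin: centre of its underside; x as the guide's x. It starts at the back of the channel under the foot, origin 21 to 25 mm in front of the screw axis.
- block_tab (a point): Pinch point in the block's tab, 15 mm below its top; the tab spans z = 30 to 70 mm over the block's underside and is 16 mm thick along the block's y. Friction is about 0.6 on both faces: the free block draws with about 1.2 N, plus 1.2 N per N of foot force (about 7 N in all when set right).
- driver: Loose driver, upright in its stand: steel blade 20 x 5 x 12 mm (wide along x), then a collar 28 mm across that rests on the stand or screw head when the blade is fully in, a shaft, and a dark wooden paddle handle 44 x 26 x 50 mm (x, y, z), z = 33 to 83 mm. Origin: middle of the blade's tip, z up; 0.12 kg. It also stands by itself in the screw's slot.
- driver_grip (a point): Grip point in the driver's handle, 66 mm above the blade's tip; handle 26 mm thick along the driver's y.
- driver_stand: Fixed wooden block 64 x 56 x 30 mm with a bevelled slot 22 x 7 mm, 16 mm deep, along its x in the middle of its top. Origin: centre of its underside. The driver stands in it with its tip 18 mm above the table, its x along the stand's x (either way round).
- jam_jar: Bystander: glass jar with a light lid, 62 mm across, 99 mm high, behind the work. Origin at its underside.
- honey_jar: Bystander: glass jar with a red lid, 60 mm across, 86 mm high, behind the work on the left. Origin at its underside.
- salt_shaker: Bystander: small grey shaker, 44 mm across, 90 mm high, behind the work. Origin at its underside.
- cake_fork: Bystander: steel cake fork, 145 mm long, lying between the plates in front. Origin at its middle.

How it is judged:
On the way, in this order (a step that is already met when the one before it is completed fails the run):
1. the driver's blade is in the screw's slot and has turned the screw down by more than 0.15 rad (distance between driver and screw_slot below 0.016 m and z of driver in the frame of screw_slot below -0.003 m and value of joint stop_screw above 0.15 rad), for 0.1 s.
2. the block slides (faster than 2 mm/s) while the foot nips it with 3 to 7 N (contact force between setting_block and bridge between 3 and 7 N and linear speed of setting_block above 0.002 m/s), for 0.02 s.
At the end, for the whole second after the job is handed in: Foot presses the block with 3 to 7 N; block flat in its channel, origin 36 to 56 mm in front of the screw axis, 6 mm or less off the centre line; driver upright in its stand, blade down in the slot (within 3 mm in height, 6 mm sideways, 0.1 rad); all at rest (contact force between setting_block and bridge between 3 and 7 N and x of setting_block in the frame of guide between -0.056 and -0.036 m and y of setting_block in the frame of guide between -0.006 and 0.006 m and angle between the x axis of setting_block and the x axis of guide, either way round below 0.12 rad and angle between setting_block's own z axis and vertical below 0.06 rad and linear speed of each of setting_block, driver below 0.01 m/s and z of driver in the frame of driver_stand below 0.021 m and horizontal distance between driver and driver_stand below 0.006 m and angle between driver's own z axis and vertical below 0.1 rad); the robot touches nothing.
It fails at once if the foot presses on the block with more than 12 N (contact force between setting_block and bridge above 12 N).
It fails at once if the jam jar is pushed more than 25 mm or tipped (distance of jam_jar from where it was at the start of the episode above 0.025 m or angle between jam_jar's own z axis and vertical above 0.4 rad).
It fails at once if the honey jar is pushed more than 25 mm or tipped (distance of honey_jar from where it was at the start of the episode above 0.025 m or angle between honey_jar's own z axis and vertical above 0.4 rad).
It fails at once if the salt shaker is pushed more than 25 mm or tipped (distance of salt_shaker from where it was at the start of the episode above 0.025 m or angle between salt_shaker's own z axis and vertical above 0.4 rad).
It fails at once if the cake fork is pushed more than 25 mm or tipped (distance of cake_fork from where it was at the start of the episode above 0.025 m or angle between cake_fork's own z axis and vertical above 0.4 rad).
It also fails if it takes over 72 s, if anything falls off the work surface, if the arm or the gripper's body presses on something with over 40 N, if the wrist force passes 120 N, or if a joint passes its speed limit or range.

## Working session

There is one attempt and no reset: what is moved stays moved. The work goes in short steps, Python scripts to look and compute and a tool call to move; the robot and the scene stay as the last step left them, time stands still between calls to the robot, and variables do not carry over. Pictures are saved under pics/ and viewed, and the job is handed in when it is done.

Besides the shell and the picture viewer there is one more tool, called after "Emit:" as a command line: name --argument value ..., lists and objects as JSON in quotes. carry_out: Moves the arm, as the interface text tells. Its arguments: {"type":"object","properties":{"rows":{"type":"array"},"grip_force":{"type":"number"}},"required":["rows"]}

```bash
mkdir -p pics; cat > h.py <<'E'
import numpy as np,cv2
from bench import ctrl,cams,workorder
def snap(n,f):
    d=cams.get_image(n); cv2.imwrite('pics/'+f,cv2.cvtColor(d['img'],cv2.COLOR_RGB2BGR)); np.save('pics/'+f[:-4]+'.npy',d,allow_pickle=True); return d
def load(f): return np.load('pics/'+f+'.npy',allow_pickle=True).item()
def K(d):
    f=200/np.tan(np.radians(d['vfov'])/2); return f
def ray(d,u,v):
    f=K(d); a=np.array([(u-d['cx'])/f,(v-d['cy'])/f]); s=a.copy()
    for _ in range(30): s=a/(1+d['k1']*(s@s))
    R=np.array(d['R']);t=np.array(d['t'])
    w=R.T@np.array([s[0],s[1],1]); return -R.T@t,w/np.linalg.norm(w)
def plane(d,u,v,z):
    o,w=ray(d,u,v); return o+w*(z-o[2])/w[2]
def proj(d,X):
    c=np.array(d['R'])@np.array(X)+np.array(d['t']); s=c[:2]/c[2]; s=s*(1+d['k1']*(s@s)); return s*K(d)+[d['cx'],d['cy']]
def tri(d1,p1,d2,p2):
    o1,w1=ray(d1,*p1);o2,w2=ray(d2,*p2)
    A=np.stack([w1,-w2],1);s=np.linalg.lstsq(A,o2-o1,rcond=None)[0]
    a=o1+s[0]*w1;b=o2+s[1]*w2; return (a+b)/2,np.linalg.norm(a-b)
E
python3 - <<'E'
from h import *
for n in ['side','top','wrist']:
    d=snap(n,n+'0.png'); print(n,d['vfov'],d['cx'],d['cy'],d['k1'],-np.array(d['R']).T@d['t'])
s=ctrl.get_state(); print(s)
E
```

```text
side 55.38200545450344 309.8165068700972 205.10420593322962 -0.06632315329992866 [0.21539132 0.72999061 0.57309041]
top 53.56564231224389 322.79526683566496 195.1663924118077 -0.0024193038509682453 [0.49513663 0.14937959 0.96346905]
wrist 71.41297525694176 318.0078256624005 198.90644129841223 -0.016541348231122927 [ 0.27828904 -0.59093261  0.38327892]
{'time': 0.15, 'joint_positions': array([ 1.25712958,  0.32165985, -0.0700919 ,  1.45134245,  0.02255196,
        1.37077024, -0.05688981]), 'qd': array([-5.04902803e-05, -2.47221788e-03, -2.26100440e-04, -4.15149838e-03,
        2.46000813e-04,  2.55940525e-03,  2.77391427e-04]), 'joint_torque': array([-3.69085899e-05, -4.91793644e+01, -4.04555351e-01, -3.12881398e+01,
       -6.39178860e-02,  4.03457182e-02,  8.86568250e-05]), 'position': array([ 0.20911202, -0.61505001,  0.22973442]), 'tool_rot': array([-3.09813981e+00, -5.12377219e-01,  4.07548392e-04]), 'ft_force': array([-0.00225945,  0.61724523, -0.06555421]), 'torque': array([-0.00593433,  0.00176535,  0.0043997 ]), 'grip_width': 0.9972876177515219}
```

View pics/top0.png

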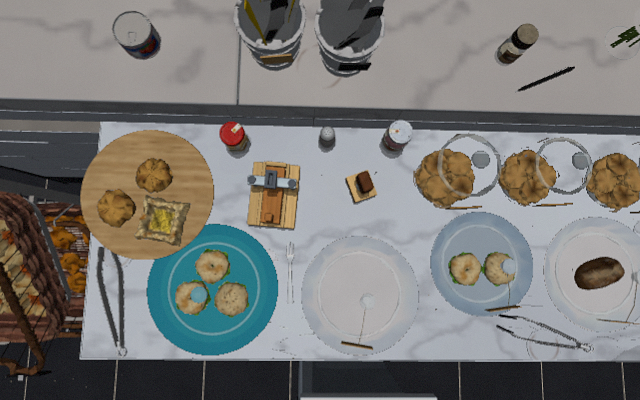

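View pics/side0.png

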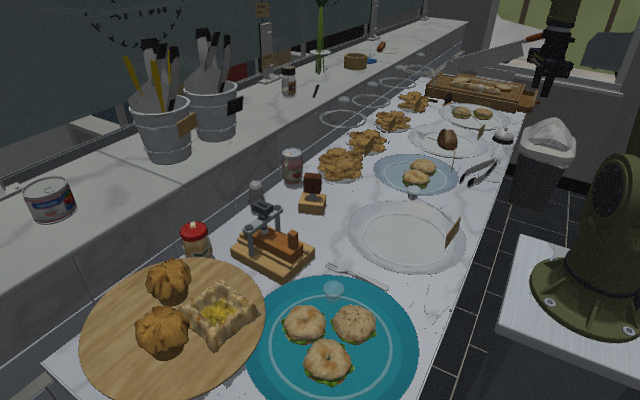

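View pics/wrist0.png

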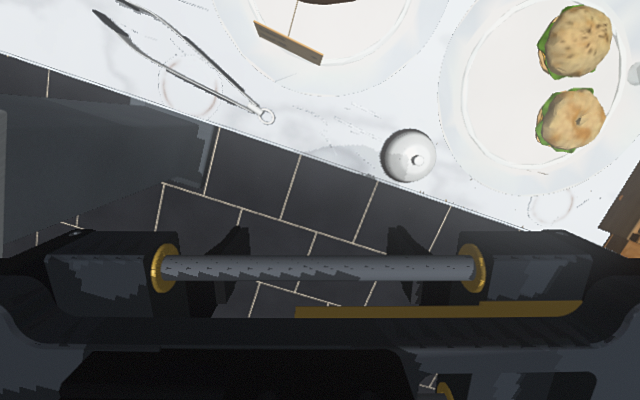

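The top view has the guide at about (273,195), the driver in its stand at (362,186), and the jars and shaker behind them at row ~135. The fork is at (291,272). I'll zoom in.

```bash
python3 - <<'E'
from h import *
d=load('top0'); im=cv2.cvtColor(d['img'],cv2.COLOR_RGB2BGR)
cv2.imwrite('pics/topz.png',cv2.resize(im[115:245,215:405],None,fx=4,fy=4,interpolation=cv2.INTER_NEAREST))
d=load('side0'); im=cv2.cvtColor(d['img'],cv2.COLOR_RGB2BGR)
cv2.imwrite('pics/sidez.png',cv2.resize(im[145:295,170:345],None,fx=4,fy=4,interpolation=cv2.INTER_NEAREST))
d=load('top0')
print(plane(d,273,195,0.03),plane(d,362,186,0.08))
E
```

```text
[0.61206123 0.23415461 0.03      ] [0.62997865 0.02954254 0.08      ]
```

View pics/topz.png

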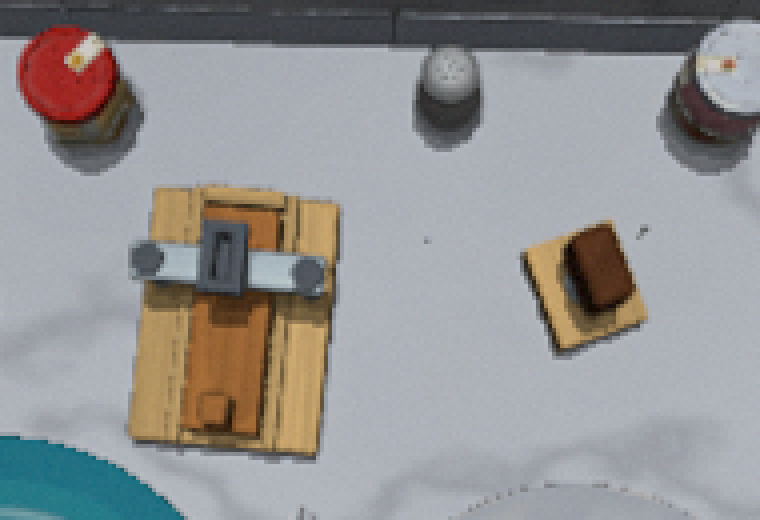

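View pics/sidez.png

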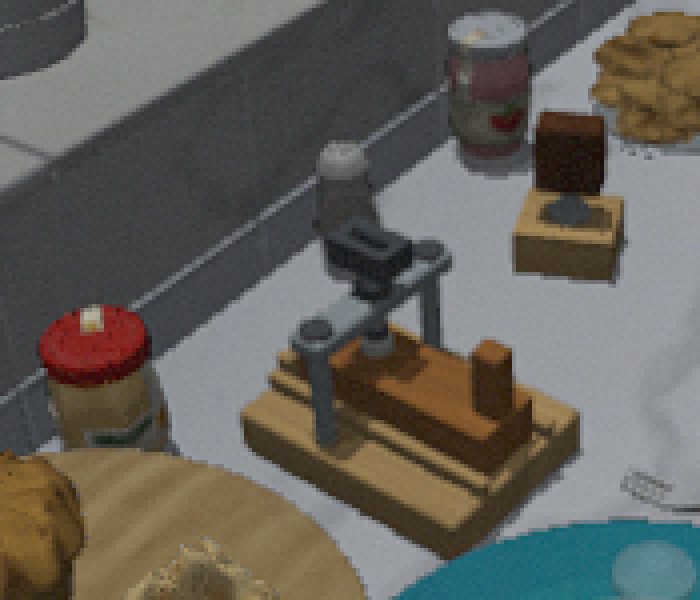

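```bash
python3 - <<'E'
from h import *
T=load('top0');S=load('side0')
tz=lambda u,v:(215+u/4-.4,115+v/4-.4)
sz=lambda u,v:(170+u/4-.4,145+v/4-.4)
C=[plane(T,*tz(*p),0.028) for p in [(153,188),(340,203),(316,458),(130,440)]]
for c in C: print(c)
for a,b in [(0,1),(1,2),(2,3),(3,0)]:
    e=C[b]-C[a]; print(np.linalg.norm(e),np.degrees(np.arctan2(e[1],e[0])))
pts={'postL':((147,256),(316,328)),'postR':((309,272),(429,247)),'slot':((223,256),(371,239)),'tabtop':((216,409),(492,348)),
'drvtop':((601,266),(571,118)),'boardNear':((130,440),(447,530)),'boardR':((316,458),(578,410)),'boardL':((153,188),(247,412))}
for k,(a,b) in pts.items():
    p,e=tri(T,tz(*a),S,sz(*b)); print(k,p.round(4),round(e,4))
print([plane(T,*tz(*p),0.03).round(4) for p in [(522,250),(613,221),(648,318),(560,348)]])
E
```

```text
[0.69192527 0.28467965 0.028     ]
[0.68514285 0.17287637 0.028     ]
[0.53245581 0.1837797  0.028     ]
[0.54133396 0.29273249 0.028     ]
0.11200881870307623 -93.4715301839972
0.15307584646783115 175.91546034960007
0.10931391764349936 85.34147347458551
0.15080646322840932 -3.0609651873526005
postL [0.6374 0.2752 0.1028] 0.002
postR [0.6304 0.1868 0.1033] 0.0013
slot [0.6335 0.2311 0.133 ] 0.0012
tabtop [0.5555 0.2362 0.0982] 0.0002
drvtop [0.6372 0.0264 0.104 ] 0.0003
boardNear [0.5432 0.294  0.0265] 0.004
boardR [0.5337 0.1844 0.0296] 0.003
boardL [0.6894 0.2829 0.0291] 0.0054
[array([0.6584, 0.0634, 0.03  ]), array([0.6772, 0.0087, 0.03  ]), array([ 0.6187, -0.0123,  0.03  ]), array([0.5998, 0.0404, 0.03  ])]
```

```bash
cat >> h.py <<'E'
from scipy.spatial.transform import Rotation as Rn
def go(x,y,z,yaw=None):
    s=ctrl.get_state();R=Rn.from_rotvec(s['tool_rot']).as_matrix()
    d=R.T@(np.array([x,y,z])-s['position']); cy=np.degrees(np.arctan2(R[1,0],R[0,0]))
    print('tool offset mm',(1000*d).round(1),'yaw now',cy.round(2),'rotz needed',None if yaw is None else -((yaw-cy+180)%360-180).round(2),'tilt',np.degrees(np.arccos(-R[2,2])).round(2), 't',s['time'],'F',s['ft_force'].round(2),'g',round(s['grip_width'],3))
    return d
E
python3 - <<'E'
from h import *
d=load('wrist0');R=np.array(d['R']);
s=ctrl.get_state();Rt=Rn.from_rotvec(s['tool_rot']).as_matrix()
print('cam axes in tool',(Rt.T@R.T).round(3)); print('campos tool',Rt.T@(-R.T@d['t']-s['position']))
go(0.60,0.015,0.24,19.5)
E
```

```text
cam axes in tool [[ 0.001 -0.964 -0.267]
 [ 1.     0.001  0.   ]
 [-0.    -0.267  0.964]]
campos tool [ 0.0732534  -0.0007751  -0.15354596]
tool offset mm [ 572.9 -470.7   -9.6] yaw now 18.78 rotz needed -0.72 tilt 0.08 t 0.15 F [-0.    0.62 -0.07] g 0.997
```

Emit:
carry_out --rows '[{"offset":[0.045,-0.037,-0.002],"rot":[0,0,0],"gripper":1},{"offset":[0.045,-0.037,-0.001],"rot":[0,0,0],"gripper":1},{"offset":[0.045,-0.037,-0.001],"rot":[0,0,0],"gripper":1},{"offset":[0.045,-0.037,-0.001],"rot":[0,0,0],"gripper":1},{"offset":[0.045,-0.037,-0.001],"rot":[0,0,0],"gripper":1},{"offset":[0.045,-0.037,-0.001],"rot":[0,0,0],"gripper":1},{"offset":[0.045,-0.037,-0.001],"rot":[0,0,0],"gripper":1},{"offset":[0.045,-0.037,-0.001],"rot":[0,0,0],"gripper":1},{"offset":[0.045,-0.037,-0.001],"rot":[0,0,0],"gripper":1},{"offset":[0.045,-0.037,-0.001],"rot":[0,0,0],"gripper":1}]'

```text
time: 1.4
position: [0.5167, -0.1187, 0.2415]
tool_rot: [3.099, 0.512, 0.0]
ft_force: [0.6, -0.8, 0.0]
grip_width: 0.998
```

```bash
python3 - <<'E'
from h import *
go(0.637,0.026,0.24,19.5)
E
```

```text
tool offset mm [160.4 -98.3   1.5] yaw now 18.76 rotz needed -0.74 tilt 0.03 t 1.4 F [ 0.6  -0.85  0.01] g 0.998
```

Emit:
carry_out --rows '[{"offset":[0.04,-0.025,0],"rot":[0,0,0],"gripper":1},{"offset":[0.04,-0.025,0],"rot":[0,0,0],"gripper":1},{"offset":[0.04,-0.025,0],"rot":[0,0,0],"gripper":1},{"offset":[0.04,-0.023,0],"rot":[0,0,0],"gripper":1},{"offset":[0,0,0],"rot":[0,0,0],"gripper":1}]'

```text
time: 2.02
position: [0.6367, 0.0288, 0.2404]
tool_rot: [-3.094, -0.522, 0.001]
ft_force: [0.1, -0.2, -0.7]
grip_width: 1.0
```

```bash
python3 - <<'E'
from h import *
go(0.637,0.026,0.24,19.5)
snap('wrist','w1.png')
E
```

```text
tool offset mm [-0.6  2.7  0.4] yaw now 19.14 rotz needed -0.36 tilt 0.21 t 2.025 F [ 0.08 -0.22 -0.69] g 1.0
```

View pics/w1.png

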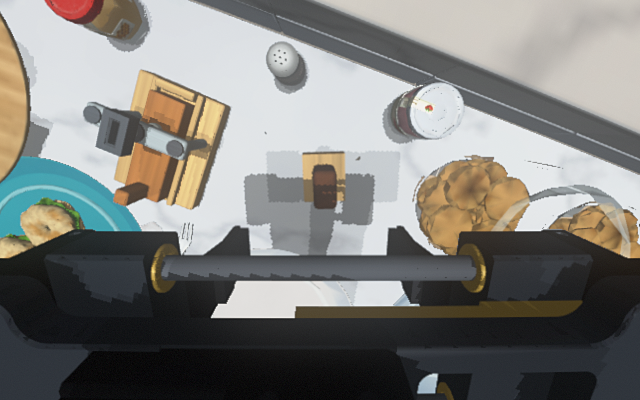

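The driver handle is at about (325,187), nearly square to the image. The guide is at left (150,135).

```bash
python3 - <<'E'
from h import *
W=load('w1'); im=cv2.cvtColor(W['img'],cv2.COLOR_RGB2BGR)
cv2.imwrite('pics/w1z.png',cv2.resize(im[140:220,280:370],None,fx=8,fy=8,interpolation=cv2.INTER_NEAREST))
cv2.imwrite('pics/w1g.png',cv2.resize(im[60:220,70:240],None,fx=4,fy=4,interpolation=cv2.INTER_NEAREST))
E
```

```text
(no output)
```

View pics/w1z.png

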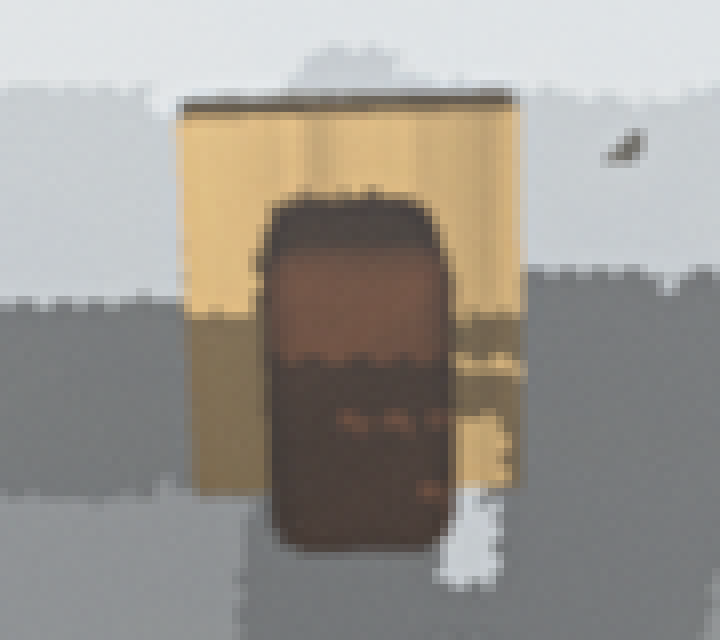

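View pics/w1g.png

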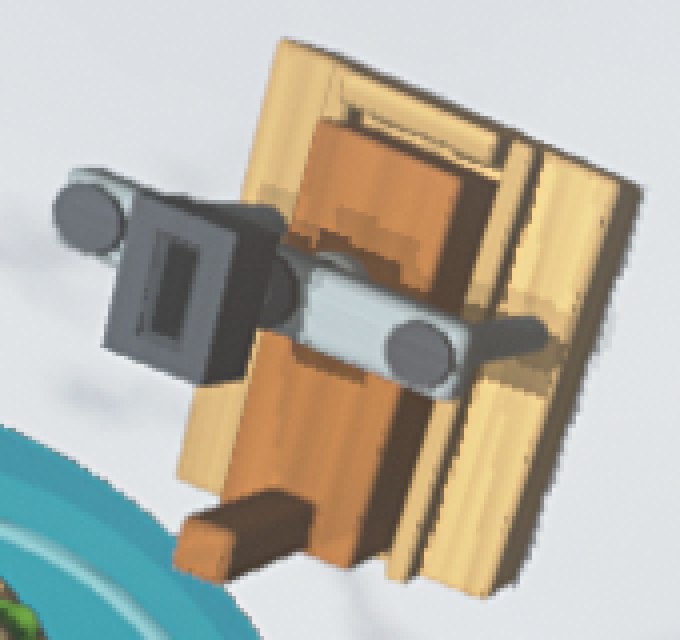

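```bash
python3 - <<'E'
from h import *
W=load('w1')
wz=lambda u,v:(280+u/8-.4,140+v/8-.4); g=lambda u,v:(70+u/4-.4,60+v/4-.4)
print('drv',plane(W,*wz(362,400),.101), 'L/R',plane(W,*wz(272,400),.101),plane(W,*wz(453,400),.101),'T/B',plane(W,*wz(362,250),.101),plane(W,*wz(362,548),.101))
c=[plane(W,*wz(*p),.03) for p in [(178,104),(520,97),(520,490),(193,494)]]
print('stand',np.array(c).round(4),np.mean(c,0))
h=[plane(W,*g(*p),.133) for p in [(138,193),(238,231),(203,384),(106,347)]]
print('head',np.array(h).round(4),np.mean(h,0)); h=np.array(h)
for e in (h[0]-h[3],h[1]-h[2],h[0]-h[1]): print(np.linalg.norm(e),np.degrees(np.arctan2(e[1],e[0])))
print('slot',plane(W,*g(175,285),.133))
for u,v in [(88,219),(420,355)]: print('post',plane(W,*g(u,v),.103))
print('tab',plane(W,*g(206,550),.098))
b=[plane(W,*g(*p),.028) for p in [(285,40),(640,186),(492,597),(180,478)]]
for i in range(4): e=b[i]-b[i-1];print(np.linalg.norm(e),np.degrees(np.arctan2(e[1],e[0])))
go(.638,.0265,.073,19.9)
E
```

```text
drv [0.64119841 0.02362126 0.101     ] L/R [0.63718292 0.03512599 0.101     ] [0.64525832 0.011991   0.101     ] T/B [0.66051876 0.03048834 0.101     ] [0.62142728 0.01659279 0.101     ]
stand [[ 0.6623  0.0613  0.03  ]
 [ 0.6816  0.0092  0.03  ]
 [ 0.6196 -0.0141  0.03  ]
 [ 0.6006  0.0382  0.03  ]] [0.64099451 0.02364414 0.03      ]
head [[0.6542 0.2409 0.133 ]
 [0.6534 0.2177 0.133 ]
 [0.6158 0.2201 0.133 ]
 [0.617  0.2433 0.133 ]] [0.63509585 0.23049586 0.133     ]
0.03732725385713047 -3.8004762456007337
0.03758797354189633 -3.6152532516416165
0.02316947573299407 87.84966841869871
slot [0.63656878 0.22977322 0.133     ]
post [0.63776274 0.27385986 0.103     ]
post [0.63176421 0.18616496 0.103     ]
tab [0.55772242 0.23478834 0.098     ]
0.14849477897929442 -4.112243653238926
0.11425055673898606 -93.01217667782524
0.14912598865787527 174.2726130292476
0.11003820614902192 86.7320803386267
tool offset mm [  2.2   0.5 167.6] yaw now 18.97 rotz needed -0.93 tilt 0.12 t 2.075 F [-0.44 -0.15  0.84] g 0.998
```

```bash
python3 - <<'E'
from h import *
go(.640,.0248,.073,19.7)
E
```

```text
tool offset mm [  3.6   2.7 167.6] yaw now 18.97 rotz needed -0.73 tilt 0.12 t 2.075 F [-0.44 -0.15  0.84] g 0.998
```

Emit:
carry_out --rows '[{"offset":[0.0035,0.0025,0.05],"rot":[0,0,-0.7],"gripper":1},{"offset":[0,0,0.045],"rot":[0,0,0],"gripper":1},{"offset":[0,0,0],"rot":[0,0,0],"gripper":1}]'

```text
time: 2.45
position: [0.6369, 0.0203, 0.1428]
tool_rot: [3.097, 0.528, -0.013]
ft_force: [0.4, 0.3, 0.5]
grip_width: 0.999
```

```bash
python3 - <<'E'
from h import *
go(.640,.0248,.073,19.7)
d=snap('wrist','w2.png')
E
```

```text
tool offset mm [ 5.  -3.1 69.7] yaw now 19.36 rotz needed -0.34 tilt 0.48 t 2.45 F [0.37 0.29 0.47] g 0.999
```

View pics/w2.png

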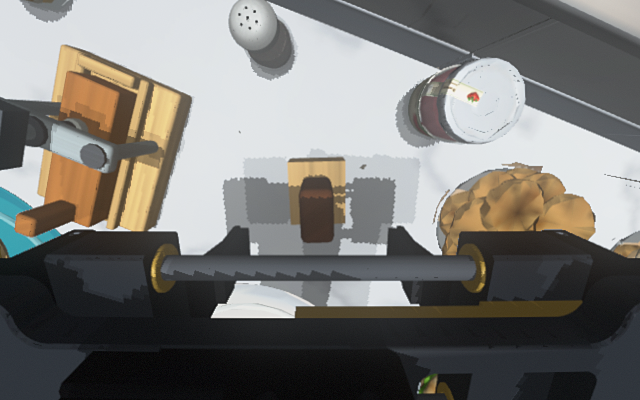

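```bash
python3 - <<'E'
from h import *
d=snap('wrist','w3.png'); s=ctrl.get_state(); print(s['position'],s['qd'].round(4))
go(.640,.0248,.073,19.7)
im=cv2.cvtColor(d['img'],cv2.COLOR_RGB2BGR)
cv2.imwrite('pics/w3z.png',cv2.resize(im[150:250,265:365],None,fx=6,fy=6,interpolation=cv2.INTER_NEAREST))
E
```

```text
[0.64048541 0.02168186 0.14783226] [-0.0068 -0.0208 -0.0142 -0.0396 -0.0024 -0.0054 -0.0037]
tool offset mm [ 0.5 -3.2 74.8] yaw now 19.4 rotz needed -0.3 tilt 0.07 t 2.55 F [ 0.78 -0.15  1.22] g 1.004
```

View pics/w3z.png

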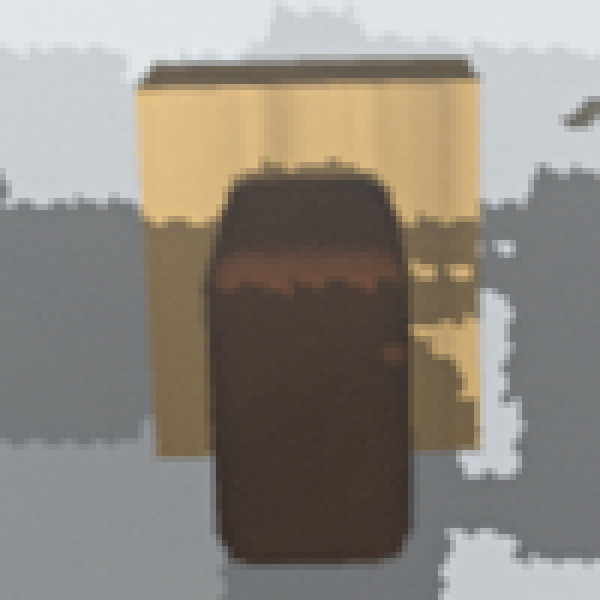

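```bash
python3 - <<'E'
from h import *
W=load('w3')
wz=lambda u,v:(265+u/6-.4,150+v/6-.4)
P=lambda u,v,z:plane(W,*wz(u,v),z)
print('drv',P(312,408,.101)); 
for a,b in [((214,300),(222,530)),((405,300),(410,530))]:
    e=P(*a,.101)-P(*b,.101);print(np.degrees(np.arctan2(e[1],e[0])))
c=[P(*p,.03) for p in [(137,87),(480,79),(480,450),(157,458)]]
print(np.array(c).round(4),np.mean(c,0))
for i in range(4): e=c[i]-c[i-1];print(np.linalg.norm(e).round(4),np.degrees(np.arctan2(e[1],e[0])).round(2))
go(.6405,.0235,.073,20.6)
E
```

```text
drv [0.64173853 0.02376801 0.101     ]
20.354404181431708
21.418399019572686
[[ 0.6604  0.0607  0.03  ]
 [ 0.6801  0.0088  0.03  ]
 [ 0.6203 -0.014   0.03  ]
 [ 0.6004  0.0379  0.03  ]] [0.64029023 0.02333213 0.03      ]
0.0641 20.81
0.0555 -69.23
0.064 -159.09
0.0556 110.94
tool offset mm [ 0.6 -1.8 74.8] yaw now 19.4 rotz needed -1.2 tilt 0.07 t 2.55 F [ 0.78 -0.15  1.22] g 1.004
```

Emit:
carry_out --rows '[{"offset":[0.0005,-0.002,0.035],"rot":[0,0,-1.3],"gripper":1},{"offset":[0,0,0.03],"rot":[0,0,0],"gripper":1},{"offset":[0,0,0.01],"rot":[0,0,0],"gripper":1},{"offset":[0,0,0],"rot":[0,0,0],"gripper":1},{"offset":[0,0,0],"rot":[0,0,0],"gripper":1}]' --grip_force 50

```text
time: 3.18
position: [0.6415, 0.025, 0.0737]
tool_rot: [3.089, 0.566, 0.005]
ft_force: [0.7, -0.4, 0.8]
grip_width: 1.003
```

```bash
python3 - <<'E'
from h import *
go(.6405,.0235,.073,20.8)
E
```

```text
tool offset mm [-1.4  1.   0.7] yaw now 20.77 rotz needed -0.03 tilt 0.19 t 3.175 F [ 0.7  -0.45  0.83] g 1.003
```

Emit:
carry_out --rows '[{"offset":[-0.001,0.0005,0.001],"rot":[0,0,0],"gripper":1},{"offset":[0,0,0],"rot":[0,0,0],"gripper":0},{"offset":[0,0,0],"rot":[0,0,0],"gripper":0},{"offset":[0,0,0],"rot":[0,0,0],"gripper":0},{"offset":[0,0,0],"rot":[0,0,0],"gripper":0},{"offset":[0,0,0],"rot":[0,0,0],"gripper":0},{"offset":[0,0,0],"rot":[0,0,0],"gripper":0}]'

```text
time: 4.05
position: [0.6393, 0.0241, 0.0705]
tool_rot: [3.09, 0.567, -0.0]
ft_force: [-0.3, 0.1, 0.2]
grip_width: 0.401
```

```bash
python3 - <<'E'
from h import *
go(.6405,.0235,.073,20.8); s=ctrl.get_state(); print(s['position'],s['torque'])
E
```

```text
tool offset mm [ 1.   1.  -2.5] yaw now 20.78 rotz needed -0.02 tilt 0.0 t 4.05 F [-0.25  0.09  0.18] g 0.401
[0.63925953 0.0240686  0.07050662] [0.05425816 0.0142628  0.00536427]
```

Emit:
carry_out --rows '[{"offset":[0,0,0],"rot":[0,0,0],"gripper":0},{"offset":[0,0,0],"rot":[0,0,0],"gripper":0},{"offset":[0,0,0],"rot":[0,0,0],"gripper":0}]'

```text
time: 4.42
position: [0.6394, 0.0238, 0.0706]
tool_rot: [3.09, 0.566, 0.0]
ft_force: [0.5, -1.4, 0.3]
grip_width: 0.297
```

```bash
python3 - <<'E'
from h import *
go(.6405,.0235,.073,20.8); s=ctrl.get_state(); print(s['position'],s['torque'])
E
```

```text
tool offset mm [ 1.   0.7 -2.4] yaw now 20.77 rotz needed -0.03 tilt 0.03 t 4.425 F [ 0.51 -1.43  0.29] g 0.297
[0.63936681 0.02376714 0.07055262] [-0.17446033 -0.10668105  0.05022624]
```

```bash
python3 - <<'E'
from h import *
go(.575,.235,.225,-3.8)
E
```

```text
tool offset mm [  14.7 -220.3 -154.5] yaw now 20.77 rotz needed 24.57 tilt 0.03 t 4.425 F [ 0.51 -1.43  0.29] g 0.297
```

Emit:
carry_out --rows '[{"offset":[0,0,-0.02],"rot":[0,0,0],"gripper":0},{"offset":[0,0,-0.045],"rot":[0,0,0],"gripper":0},{"offset":[0,0,-0.05],"rot":[0,0,0],"gripper":0},{"offset":[0,0,-0.04],"rot":[0,0,0],"gripper":0}]'

```text
time: 4.92
position: [0.6392, 0.0249, 0.2292]
tool_rot: [-3.09, -0.568, -0.003]
ft_force: [0.4, 0.3, -1.8]
grip_width: 0.297
```

```bash
python3 - <<'E'
from h import *
go(.575,.235,.225,-3.8)
E
```

```text
tool offset mm [  14.7 -219.2    4.2] yaw now 20.83 rotz needed 24.63 tilt 0.11 t 4.925 F [ 0.4   0.29 -1.82] g 0.297
```

Translate first (4 rows), then turn in place.

Emit:
carry_out --rows '[{"offset":[0.0037,-0.055,0],"rot":[0,0,0],"gripper":0},{"offset":[0.0037,-0.055,0],"rot":[0,0,0],"gripper":0},{"offset":[0.0037,-0.055,0],"rot":[0,0,0],"gripper":0},{"offset":[0.0037,-0.055,0],"rot":[0,0,0],"gripper":0},{"offset":[0,0,0],"rot":[0,0,8.2],"gripper":0},{"offset":[0,0,0],"rot":[0,0,8.2],"gripper":0},{"offset":[0,0,0],"rot":[0,0,8.2],"gripper":0},{"offset":[0,0,0],"rot":[0,0,0],"gripper":0},{"offset":[0,0,0],"rot":[0,0,0],"gripper":0}]'

```text
time: 6.05
position: [0.5748, 0.2353, 0.2262]
tool_rot: [-3.14, 0.1, -0.0]
ft_force: [0.0, 1.2, -1.2]
grip_width: 0.296
```

```bash
python3 - <<'E'
from h import *
go(.634,.231,.23,-3.8)
snap('wrist','w4.png')
E
```

```text
tool offset mm [59.4  0.5 -3.8] yaw now -3.66 rotz needed 0.14 tilt 0.02 t 6.05 F [ 0.03  1.25 -1.17] g 0.296
```

View pics/w4.png

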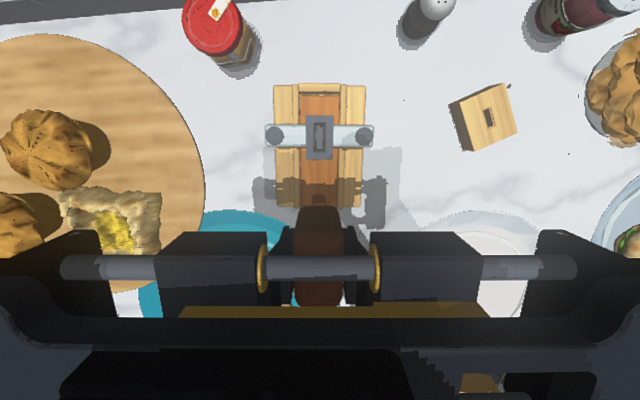

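```bash
python3 - <<'E'
from h import *
d=load('w4'); im=cv2.cvtColor(d['img'],cv2.COLOR_RGB2BGR)
cv2.imwrite('pics/w4z.png',cv2.resize(im[75:215,255:385],None,fx=5,fy=5,interpolation=cv2.INTER_NEAREST))
E
```

```text
(no output)
```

View pics/w4z.png

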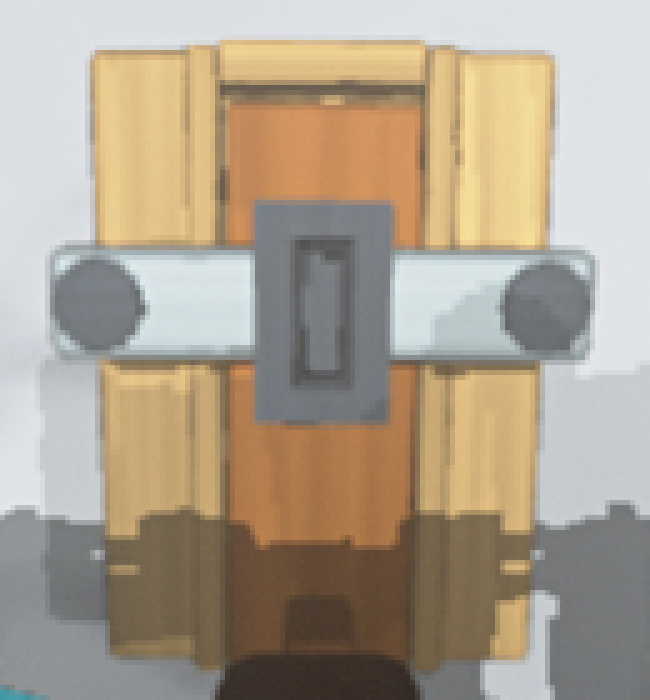

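```bash
python3 - <<'E'
from h import *
W=load('w4'); g=lambda u,v:(255+u/5-.4,75+v/5-.4)
P=lambda u,v,z:plane(W,*g(u,v),z)
print('slot',P(324,312,.133))
h=[P(*p,.133) for p in [(254,201),(394,204),(389,424),(255,425)]]
for i in range(4): e=h[i]-h[i-1];print(np.linalg.norm(e).round(4),np.degrees(np.arctan2(e[1],e[0])).round(2))
print('mean',np.mean(h,0))
for p in [(97,305),(547,307)]: print(P(*p,.103))
b=[P(*p,.028) for p in [(92,52),(553,56),(527,658),(110,655)]]
for i in range(4): e=b[i]-b[i-1];print(np.linalg.norm(e).round(4),np.degrees(np.arctan2(e[1],e[0])).round(2))
print('tab top?')
go(.635,.231,.19,-3.9)
E
```

```text
slot [0.63500982 0.23092806 0.133     ]
0.0381 -4.01
0.0238 -94.78
0.0374 175.86
0.0238 86.82
mean [0.63439221 0.23114257 0.133     ]
[0.6376111  0.27486318 0.103     ]
[0.63172668 0.18751732 0.103     ]
0.1489 -4.19
0.109 -94.07
0.1488 176.28
0.1102 85.96
tab top?
tool offset mm [60.3  0.3 35.9] yaw now -3.69 rotz needed 0.21 tilt 0.01 t 6.1 F [-0.57 -0.37 -0.96] g 0.296
```

Emit:
carry_out --rows '[{"offset":[0.03,0,0],"rot":[0,0,0.4],"gripper":0},{"offset":[0.029,0.0003,0.01],"rot":[0,0,0],"gripper":0},{"offset":[0,0,0.02],"rot":[0,0,0],"gripper":0},{"offset":[0,0,0],"rot":[0,0,0],"gripper":0},{"offset":[0,0,0],"rot":[0,0,0],"gripper":0}]'

```text
time: 6.72
position: [0.633, 0.2312, 0.1959]
tool_rot: [-3.139, 0.113, 0.0]
ft_force: [-0.2, -0.6, -1.5]
grip_width: 0.292
```

```bash
python3 - <<'E'
from h import *
go(.6338,.231,.1736,-4.1)
d=snap('side','s5.png');im=cv2.cvtColor(d['img'],cv2.COLOR_RGB2BGR)
cv2.imwrite('pics/s5z.png',cv2.resize(im[120:290,190:340],None,fx=4,fy=4))
d=snap('top','t5.png');im=cv2.cvtColor(d['img'],cv2.COLOR_RGB2BGR)
E
```

```text
tool offset mm [ 0.8  0.2 22.3] yaw now -4.13 rotz needed -0.03 tilt 0.02 t 6.725 F [-0.23 -0.57 -1.53] g 0.292
```

View pics/s5z.png

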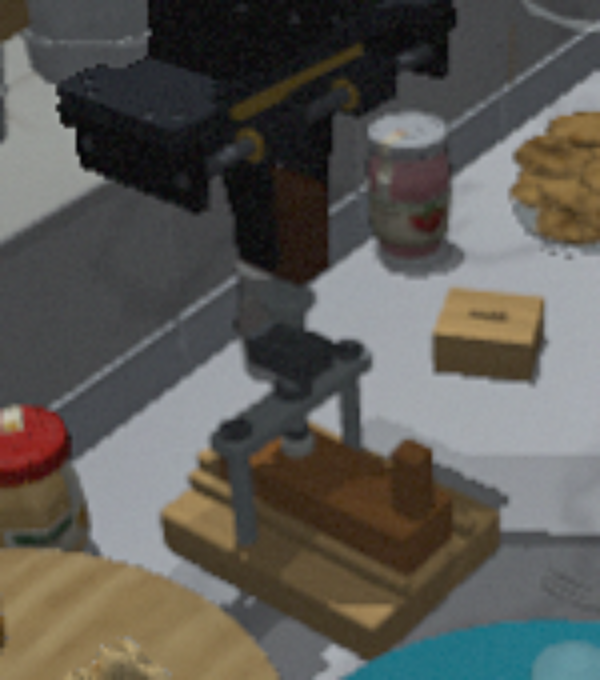

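Emit:
carry_out --rows '[{"offset":[0.0005,0,0.008],"rot":[0,0,0],"gripper":0},{"offset":[0,0,0.003],"rot":[0,0,0],"gripper":0},{"offset":[0,0,0.003],"rot":[0,0,0],"gripper":0},{"offset":[0,0,0],"rot":[0,0,0],"gripper":0}]'

```text
time: 7.32
position: [0.6342, 0.2304, 0.1811]
tool_rot: [3.139, -0.116, -0.001]
ft_force: [0.4, 0.2, -1.3]
grip_width: 0.291
```

```bash
python3 - <<'E'
from h import *
go(.6338,.231,.1736,-4.1)
E
```

```text
tool offset mm [-0.4 -0.6  7.5] yaw now -4.22 rotz needed -0.12 tilt 0.04 t 7.325 F [ 0.35  0.17 -1.34] g 0.291
```

Emit:
carry_out --rows '[{"offset":[0,0,0.003],"rot":[0,0,0],"gripper":0},{"offset":[0,0,0.003],"rot":[0,0,0],"gripper":0},{"offset":[0,0,0],"rot":[0,0,0],"gripper":0},{"offset":[0,0,0],"rot":[0,0,0],"gripper":0}]'

```text
time: 7.82
position: [0.6344, 0.2305, 0.1755]
tool_rot: [3.139, -0.116, -0.0]
ft_force: [0.8, -0.5, -1.3]
grip_width: 0.292
```

```bash
python3 - <<'E'
from h import *
go(.6338,.231,.1736,-4.1);print(ctrl.get_state()['torque'])
E
```

```text
tool offset mm [-0.6 -0.4  1.9] yaw now -4.22 rotz needed -0.12 tilt 0.0 t 7.825 F [ 0.84 -0.53 -1.35] g 0.292
[0.05795313 0.02446074 0.02042689]
```

Emit:
carry_out --rows '[{"offset":[0,0,0.0005],"rot":[0,0,8],"gripper":0},{"offset":[0,0,0.0007],"rot":[0,0,8],"gripper":0},{"offset":[0,0,0.0007],"rot":[0,0,8],"gripper":0},{"offset":[0,0,0.0007],"rot":[0,0,8],"gripper":0},{"offset":[0,0,0.0007],"rot":[0,0,8],"gripper":0},{"offset":[0,0,0],"rot":[0,0,0],"gripper":0},{"offset":[0,0,0],"rot":[0,0,0],"gripper":0}]'

```text
time: 8.7
position: [0.6349, 0.2312, 0.1712]
tool_rot: [2.941, -1.087, -0.001]
ft_force: [0.4, -1.2, 10.2]
grip_width: 0.294
```

```bash
python3 - <<'E'
from h import *
go(.6338,.231,.1706,-44);print(ctrl.get_state()['torque'])
snap('wrist','w6.png');d=snap('side','s6.png');im=cv2.cvtColor(d['img'],cv2.COLOR_RGB2BGR)
cv2.imwrite('pics/s6z.png',cv2.resize(im[120:290,190:340],None,fx=4,fy=4))
print(ctrl.get_state()['torque'])
E
```

```text
tool offset mm [-0.7  0.8  0.6] yaw now -40.56 rotz needed 3.44 tilt 0.34 t 8.7 F [ 0.4  -1.19 10.16] g 0.294
[-0.09859581  0.01224689 -0.02317652]
[0.00106964 0.04767727 0.0553151 ]
```

View pics/s6z.png

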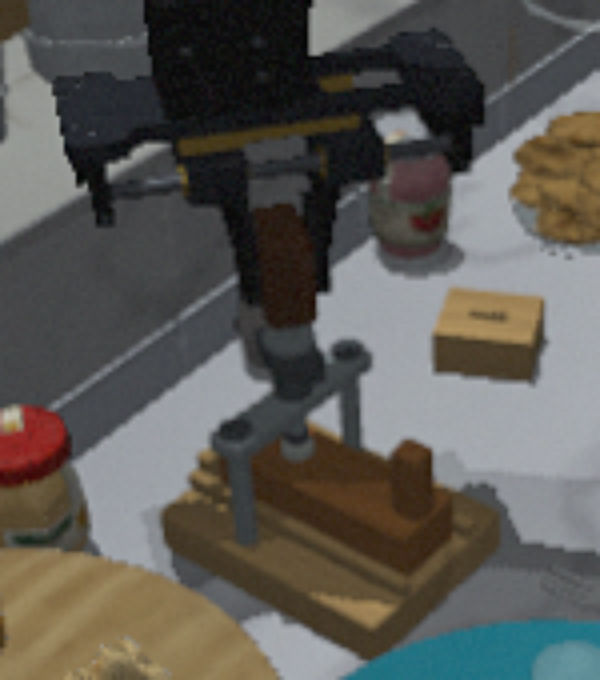

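View pics/w6.png

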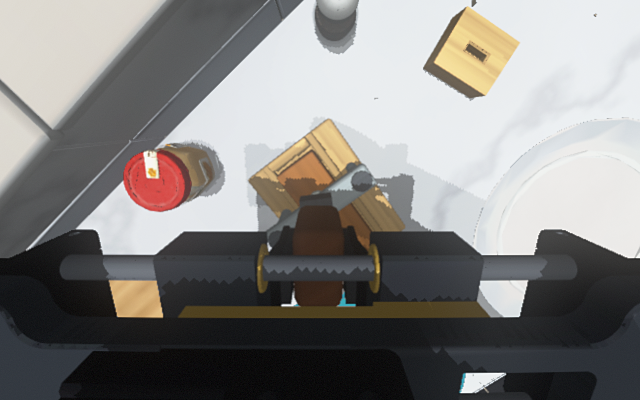

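```bash
python3 - <<'E'
from h import *
print(ctrl.get_state()['joint_positions'].round(3))
d=load('s6');im=cv2.cvtColor(d['img'],cv2.COLOR_RGB2BGR)
cv2.imwrite('pics/s6b.png',cv2.resize(im[0:230,130:430],None,fx=2.6,fy=2.6))
E
```

```text
[-0.334  0.409 -0.074  1.452  0.034  1.286 -2.691]
```

View pics/s6b.png

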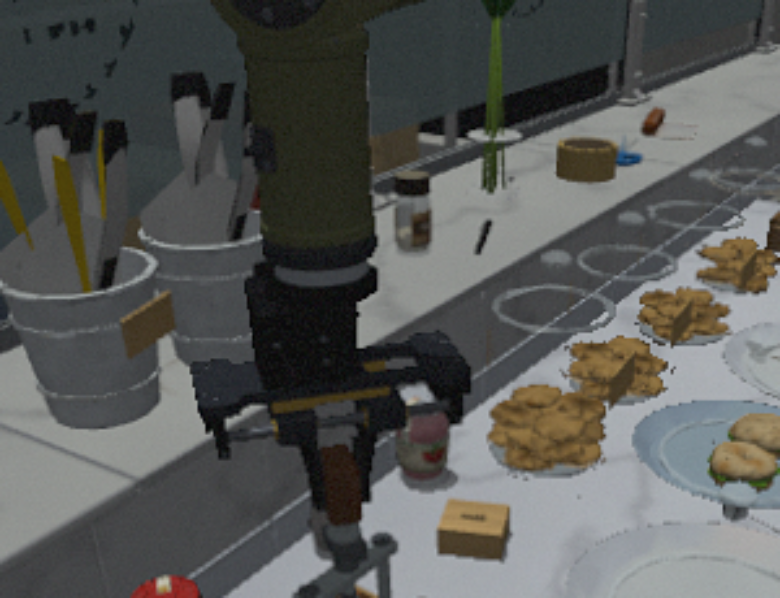

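Emit:
carry_out --rows '[{"offset":[0,0,-0.0005],"rot":[0,0,-4],"gripper":0},{"offset":[0,0,0],"rot":[0,0,-3],"gripper":0},{"offset":[0,0,0],"rot":[0,0,0],"gripper":0}]'

```text
time: 9.18
position: [0.635, 0.2309, 0.1712]
tool_rot: [3.003, -0.907, -0.004]
ft_force: [1.0, -0.2, 9.2]
grip_width: 0.294
```

```bash
python3 - <<'E'
from h import *
go(.6338,.231,.1706,-44);s=ctrl.get_state();print(s['torque'],s['joint_positions'])
E
```

```text
tool offset mm [-1.   0.6  0.6] yaw now -33.59 rotz needed 10.41 tilt 0.29 t 9.175 F [ 0.95 -0.15  9.16] g 0.294
[ 0.064345   -0.11651127  0.09309873] [-0.31781024  0.41021276 -0.09485877  1.45136356  0.04125256  1.28656862
 -2.57371878]
```

Emit:
carry_out --rows '[{"offset":[0,0,-0.001],"rot":[0,0,0],"gripper":0},{"offset":[0,0,0],"rot":[0,0,0],"gripper":0.7},{"offset":[0,0,0],"rot":[0,0,0],"gripper":0.7},{"offset":[0,0,0],"rot":[0,0,0],"gripper":0.7},{"offset":[0,0,0],"rot":[0,0,0],"gripper":0.7},{"offset":[0,0,-0.02],"rot":[0,0,0],"gripper":0.7},{"offset":[0,0,-0.03],"rot":[0,0,0],"gripper":0.7},{"offset":[0,0,-0.03],"rot":[0,0,0],"gripper":0.7}]'

```text
time: 10.18
position: [0.6336, 0.2305, 0.2504]
tool_rot: [2.999, -0.906, -0.012]
ft_force: [-0.5, 0.4, 0.5]
grip_width: 0.703
```

```bash
python3 - <<'E'
from h import *
go(.556,.2366,.25,-184.1)
E
```

```text
tool offset mm [-68.   37.9   1.1] yaw now -33.63 rotz needed 150.47 tilt 0.64 t 10.175 F [-0.55  0.41  0.48] g 0.703
```

Emit:
carry_out --rows '[{"offset":[-0.034,0.019,0],"rot":[0,0,0],"gripper":0.7},{"offset":[-0.034,0.019,0],"rot":[0,0,0],"gripper":0.7},{"offset":[0,0,0],"rot":[0,0,-10.5],"gripper":0.7},{"offset":[0,0,0],"rot":[0,0,-10.5],"gripper":0.7},{"offset":[0,0,0],"rot":[0,0,-10.5],"gripper":0.7},{"offset":[0,0,0],"rot":[0,0,-10.5],"gripper":0.7},{"offset":[0,0,0],"rot":[0,0,-10.5],"gripper":0.7},{"offset":[0,0,0],"rot":[0,0,-10.5],"gripper":0.7},{"offset":[0,0,0],"rot":[0,0,-10.5],"gripper":0.7},{"offset":[0,0,0],"rot":[0,0,-10.5],"gripper":0.7}]'

```text
time: 11.42
position: [0.5561, 0.2366, 0.2505]
tool_rot: [2.838, 1.345, -0.017]
ft_force: [0.1, 0.8, -0.5]
grip_width: 0.702
```

Emit:
carry_out --rows '[{"offset":[0,0,0],"rot":[0,0,-10.5],"gripper":0.7},{"offset":[0,0,0],"rot":[0,0,-10.5],"gripper":0.7},{"offset":[0,0,0],"rot":[0,0,-10.5],"gripper":0.7},{"offset":[0,0,0],"rot":[0,0,-10.5],"gripper":0.7},{"offset":[0,0,0],"rot":[0,0,-10.5],"gripper":0.7},{"offset":[0,0,0],"rot":[0,0,-10.5],"gripper":0.7},{"offset":[0,0,0],"rot":[0,0,-10.5],"gripper":0.7},{"offset":[0,0,0],"rot":[0,0,-10.5],"gripper":0.7},{"offset":[0,0,0],"rot":[0,0,-10.5],"gripper":0.7},{"offset":[0,0,0],"rot":[0,0,-10.5],"gripper":0.7}]'

```text
time: 12.68
position: [0.5562, 0.2366, 0.2506]
tool_rot: [-0.659, -3.064, 0.012]
ft_force: [1.1, -0.2, 0.2]
grip_width: 0.701
```

```bash
python3 - <<'E'
from h import *
go(.556,.2366,.072,-184.1); print(ctrl.get_state()['joint_positions'].round(3))
snap('wrist','w7.png')
E
```

```text
tool offset mm [ -0.9   1.6 178.6] yaw now 155.71 rotz needed -20.19 tilt 0.61 t 12.675 F [ 1.07 -0.19  0.25] g 0.701
[-0.069  0.254 -0.455  1.519  0.113  1.405  0.616]
```

View pics/w7.png

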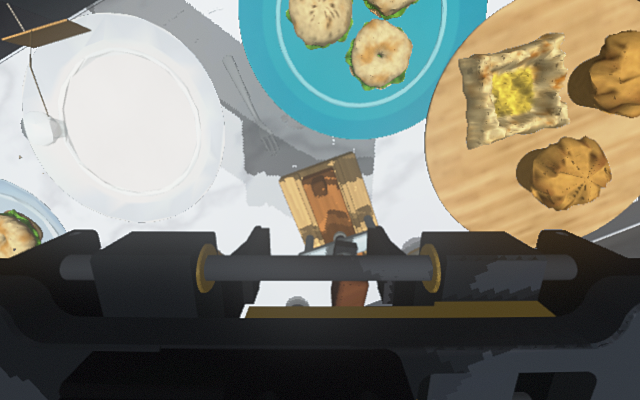

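Emit:
carry_out --rows '[{"offset":[0,0,0],"rot":[0,0,-10.1],"gripper":0.7},{"offset":[-0.001,0.0015,0.05],"rot":[0,0,-10.1],"gripper":0.7},{"offset":[0,0,0.03],"rot":[0,0,0],"gripper":0.7},{"offset":[0,0,0],"rot":[0,0,0],"gripper":0.7}]'

```text
time: 13.22
position: [0.5551, 0.2363, 0.1673]
tool_rot: [-0.124, -3.125, 0.013]
ft_force: [0.7, 0.7, 1.0]
grip_width: 0.701
```

```bash
cat >> h.py <<'E'
def fix(yaw):
    s=ctrl.get_state();R=Rn.from_rotvec(s['tool_rot']); a=np.radians(yaw)
    Rd=Rn.from_matrix(np.array([[np.cos(a),np.sin(a),0],[np.sin(a),-np.cos(a),0],[0,0,-1]]))
    print('rot tool deg',np.degrees((R.inv()*Rd).as_rotvec()).round(2))
E
python3 - <<'E'
from h import *
go(.556,.2366,.072,-184.1); fix(175.9)
d=snap('wrist','w8.png')
im=cv2.cvtColor(d['img'],cv2.COLOR_RGB2BGR)
cv2.imwrite('pics/w8z.png',cv2.resize(im[80:320,220:420],None,fx=2.5,fy=2.5,interpolation=cv2.INTER_NEAREST))
E
```

```text
tool offset mm [-2.2  1.3 95.3] yaw now 175.44 rotz needed -0.46 tilt 0.95 t 13.225 F [0.71 0.66 1.01] g 0.701
rot tool deg [-0.52 -0.8  -0.46]
```

View pics/w8z.png

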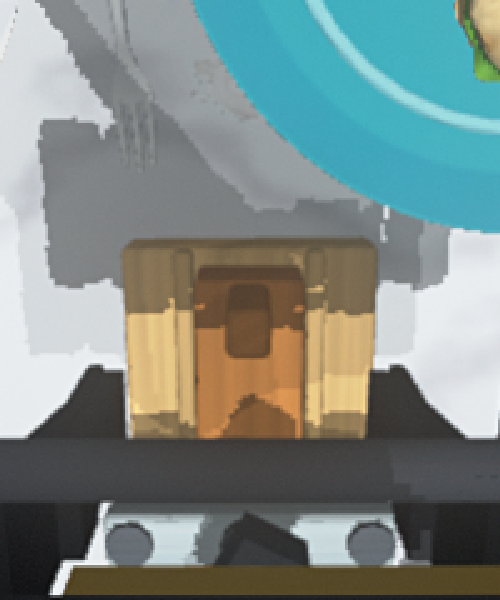

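```bash
python3 - <<'E'
from h import *
W=load('w8'); g=lambda u,v:(220+u/2.5-.3,80+v/2.5-.3)
P=lambda u,v,z:plane(W,*g(u,v),z)
print('tab',P(249,334,.098),P(226,334,.098),P(272,334,.098),P(249,311,.098),P(249,357,.098))
for a,b,z in [((124,245),(377,245),.028),((226,320),(227,350),.098),((195,280),(197,430),.058),((303,280),(302,430),.058)]:
    e=P(*b,z)-P(*a,z);print(np.linalg.norm(e),np.degrees(np.arctan2(e[1],e[0])))
for z in (.129,.130):
  p=[P(*q,z) for q in [(215,565),(250,515),(308,545)]]
  for i in (0,1): e=p[i+1]-p[i];print('head',np.linalg.norm(e),np.degrees(np.arctan2(e[1],e[0])))
E
```

```text
tab [0.55560703 0.23744159 0.098     ] [0.55501903 0.22969385 0.098     ] [0.55619513 0.24518455 0.098     ] [0.54755817 0.23806642 0.098     ] [0.56380091 0.23680553 0.098     ]
0.10848661462639979 85.58919550365766
0.010638503325024754 -3.0937212115403163
0.06376122007461847 -4.841157331968153
0.06367114252797762 -3.6649127645052277
head 0.02135006586052111 143.9033611140413
head 0.02127940252625673 55.4077600105702
head 0.021239475764070172 143.90336111404125
head 0.021169178455138094 55.40776001057013
```

```bash
python3 - <<'E'
from h import *
go(.5556,.2372,.0725,175.9); fix(175.9)
E
```

```text
tool offset mm [-0.3  0.9 96.8] yaw now 175.46 rotz needed -0.44 tilt 0.75 t 13.275 F [0.28 0.29 0.91] g 0.699
rot tool deg [-0.42 -0.61 -0.44]
```

Emit:
carry_out --rows '[{"offset":[0,0.001,0.04],"rot":[-0.4,-0.6,-0.4],"gripper":0.7},{"offset":[0,0,0.04],"rot":[0,0,0],"gripper":0.6},{"offset":[0,0,0.016],"rot":[0,0,0],"gripper":0.5},{"offset":[0,0,0],"rot":[0,0,0],"gripper":0.5},{"offset":[0,0,0],"rot":[0,0,0],"gripper":0.4}]' --grip_force 20

```text
time: 13.9
position: [0.5574, 0.2387, 0.075]
tool_rot: [0.111, 3.136, 0.002]
ft_force: [0.2, -0.9, 0.5]
grip_width: 0.457
```

```bash
python3 - <<'E'
from h import *
go(.5556,.2372,.0725,175.9); fix(175.9)
E
```

```text
tool offset mm [ 1.7 -1.6  2.5] yaw now 175.96 rotz needed 0.06 tilt 0.2 t 13.9 F [ 0.18 -0.88  0.45] g 0.457
rot tool deg [0.08 0.19 0.06]
```

Emit:
carry_out --rows '[{"offset":[0.0015,-0.0015,0.002],"rot":[0,0,0],"gripper":0.3},{"offset":[0,0,0],"rot":[0,0,0],"gripper":0},{"offset":[0,0,0],"rot":[0,0,0],"gripper":0},{"offset":[0,0,0],"rot":[0,0,0],"gripper":0},{"offset":[0,0,0],"rot":[0,0,0],"gripper":0}]'

```text
time: 14.52
position: [0.5544, 0.2364, 0.0711]
tool_rot: [0.11, 3.139, -0.0]
ft_force: [-0.9, -0.9, 3.2]
grip_width: 0.18
```

```bash
python3 - <<'E'
from h import *
go(.5556,.2372,.0725,175.9); fix(175.9)
E
```

```text
tool offset mm [-1.1  0.8 -1.4] yaw now 175.97 rotz needed 0.07 tilt 0.03 t 14.525 F [-0.87 -0.9   3.2 ] g 0.18
rot tool deg [-0.01  0.02  0.07]
```

Emit:
carry_out --rows '[{"offset":[0.001,0,0],"rot":[0,0,0],"gripper":0},{"offset":[0.001,0,0],"rot":[0,0,0],"gripper":0},{"offset":[0.001,0,0],"rot":[0,0,0],"gripper":0}]'

```text
time: 14.9
position: [0.5518, 0.2369, 0.0711]
tool_rot: [0.11, 3.138, 0.001]
ft_force: [1.2, -0.5, 2.3]
grip_width: 0.181
```

Emit:
carry_out --rows '[{"offset":[0.001,0,0],"rot":[0,0,0],"gripper":0}]'

```text
time: 15.02
position: [0.5507, 0.237, 0.0711]
tool_rot: [0.11, 3.138, 0.001]
ft_force: [1.5, 0.7, 2.6]
grip_width: 0.178
```

Emit:
carry_out --rows '[{"offset":[0.001,0,0],"rot":[0,0,0],"gripper":0}]'

```text
time: 15.15
position: [0.5497, 0.2371, 0.0711]
tool_rot: [0.11, 3.139, 0.001]
ft_force: [2.2, -0.2, 5.0]
grip_width: 0.179
```

Emit:
carry_out --rows '[{"offset":[0.001,0,0],"rot":[0,0,0],"gripper":0}]'

```text
time: 15.28
position: [0.5486, 0.2372, 0.0711]
tool_rot: [0.11, 3.139, 0.001]
ft_force: [2.8, -0.2, 5.5]
grip_width: 0.183
```

Emit:
carry_out --rows '[{"offset":[0.0005,0,-0.0004],"rot":[0,0,0],"gripper":0}]'

```text
time: 15.4
position: [0.5476, 0.2372, 0.0711]
tool_rot: [0.11, 3.14, 0.0]
ft_force: [2.6, 0.1, 3.4]
grip_width: 0.178
```

Emit:
carry_out --rows '[{"offset":[0.0005,0,0],"rot":[0,0,0],"gripper":0}]'

```text
time: 15.52
position: [0.5473, 0.2371, 0.0711]
tool_rot: [0.11, 3.139, 0.0]
ft_force: [2.2, 1.0, 3.0]
grip_width: 0.182
```

Emit:
carry_out --rows '[{"offset":[0.0005,0,0],"rot":[0,0,0],"gripper":0}]'

```text
time: 15.65
position: [0.5468, 0.237, 0.0711]
tool_rot: [0.11, 3.139, -0.0]
ft_force: [2.7, 0.6, 3.5]
grip_width: 0.184
```

Emit:
carry_out --rows '[{"offset":[0,0,0],"rot":[0,0,0],"gripper":0.7},{"offset":[0,0,0],"rot":[0,0,0],"gripper":0.7},{"offset":[0,0,0],"rot":[0,0,0],"gripper":0.7},{"offset":[0,0,-0.05],"rot":[0,0,0],"gripper":0.7},{"offset":[0,0,-0.06],"rot":[0,0,0],"gripper":0.7},{"offset":[0,0,-0.06],"rot":[0,0,10],"gripper":0.7},{"offset":[0,0,0],"rot":[0,0,10],"gripper":0.7},{"offset":[0,0,0],"rot":[0,0,10],"gripper":0.7},{"offset":[0,0,0],"rot":[0,0,0],"gripper":0.7}]'

```text
time: 16.77
position: [0.5464, 0.237, 0.2409]
tool_rot: [-0.916, -3.005, 0.001]
ft_force: [-0.2, 0.2, -0.6]
grip_width: 0.698
```

```bash
python3 - <<'E'
from h import *
go(.6348,.2309,.24,146);fix(146)
d=snap('top','t9.png')
im=cv2.cvtColor(d['img'],cv2.COLOR_RGB2BGR)
cv2.imwrite('pics/t9z.png',cv2.resize(im[115:245,215:405],None,fx=4,fy=4,interpolation=cv2.INTER_NEAREST))
E
```

```text
tool offset mm [-76.8  44.3   0.9] yaw now 146.09 rotz needed 0.09 tilt 0.05 t 16.775 F [-0.19  0.15 -0.56] g 0.698
rot tool deg [-0.04 -0.01  0.09]
```

View pics/t9z.png

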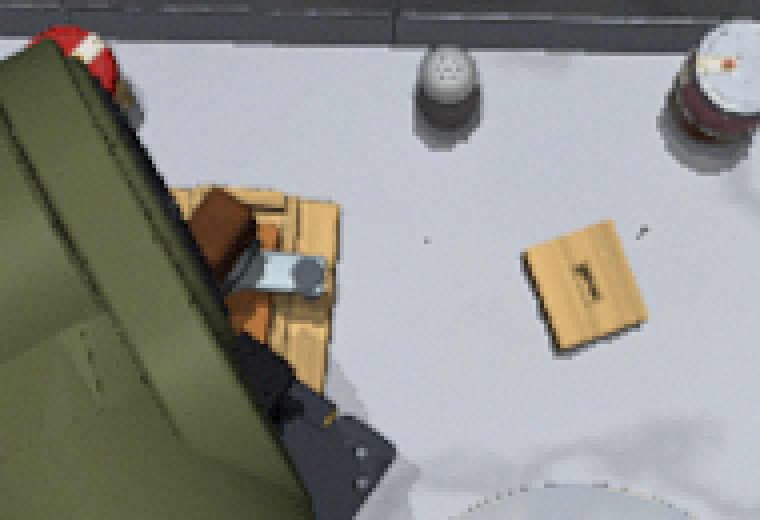

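Emit:
carry_out --rows '[{"offset":[-0.0385,0.022,0],"rot":[0,0,0],"gripper":0.7},{"offset":[-0.0385,0.022,0],"rot":[0,0,0],"gripper":0.7},{"offset":[0,0,0],"rot":[0,0,0],"gripper":0.7},{"offset":[0,0,0],"rot":[0,0,0],"gripper":0.7}]' --grip_force 50

```text
time: 17.32
position: [0.6344, 0.2308, 0.2404]
tool_rot: [-0.915, -3.003, 0.001]
ft_force: [-0.1, -0.6, -0.4]
grip_width: 0.697
```

```bash
python3 - <<'E'
from h import *
go(.635,.231,.171,146);fix(146)
d=snap('wrist','w9.png')
im=cv2.cvtColor(d['img'],cv2.COLOR_RGB2BGR)
cv2.imwrite('pics/w9z.png',cv2.resize(im[100:320,210:430],None,fx=2.5,fy=2.5,interpolation=cv2.INTER_NEAREST))
E
```

```text
tool offset mm [-0.5  0.5 69.4] yaw now 146.1 rotz needed 0.1 tilt 0.11 t 17.325 F [-0.07 -0.6  -0.43] g 0.697
rot tool deg [-0.05 -0.1   0.1 ]
```

View pics/w9z.png

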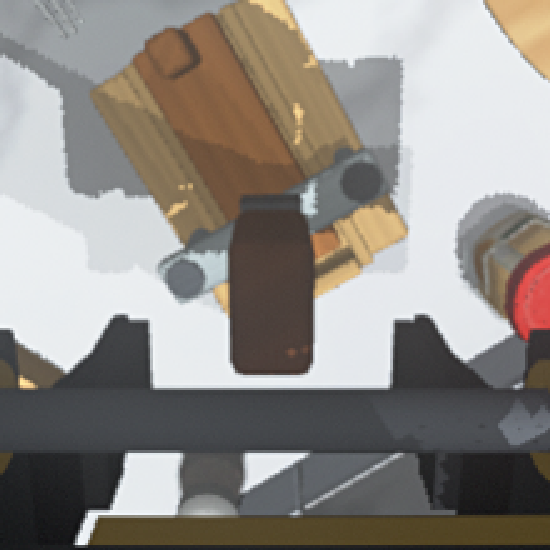

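Emit:
carry_out --rows '[{"offset":[0,0.0005,0.03],"rot":[0,0,0],"gripper":0.7},{"offset":[0,0,0.03],"rot":[0,0,0],"gripper":0.6},{"offset":[0,0,0.009],"rot":[0,0,0],"gripper":0.5},{"offset":[0,0,0],"rot":[0,0,0],"gripper":0.4},{"offset":[0,0,0],"rot":[0,0,0],"gripper":0},{"offset":[0,0,0],"rot":[0,0,0],"gripper":0},{"offset":[0,0,0],"rot":[0,0,0],"gripper":0}]'

```text
time: 18.25
position: [0.6362, 0.2312, 0.1737]
tool_rot: [0.919, 3.002, 0.002]
ft_force: [0.0, 0.1, 4.7]
grip_width: 0.297
```

```bash
python3 - <<'E'
from h import *
go(.635,.231,.171,146);fix(146);print(ctrl.get_state()['torque'])
E
```

```text
tool offset mm [ 0.9 -0.8  2.7] yaw now 145.98 rotz needed -0.02 tilt 0.14 t 18.25 F [0.05 0.12 4.69] g 0.297
rot tool deg [ 0.11  0.09 -0.02]
[ 0.01601524 -0.02991813 -0.02639745]
```

Emit:
carry_out --rows '[{"offset":[0,0,0],"rot":[0,0,8],"gripper":0},{"offset":[0,0,0.0008],"rot":[0,0,8],"gripper":0},{"offset":[0,0,0.0008],"rot":[0,0,8],"gripper":0},{"offset":[0,0,0.0008],"rot":[0,0,9],"gripper":0},{"offset":[0,0,0],"rot":[0,0,0],"gripper":0},{"offset":[0,0,0],"rot":[0,0,0],"gripper":0}]'

```text
time: 19.0
position: [0.6356, 0.2304, 0.1713]
tool_rot: [1.734, 2.618, -0.0]
ft_force: [-2.1, -1.7, 5.7]
grip_width: 0.293
```

```bash
python3 - <<'E'
from h import *
go(.635,.231,.171,113);s=ctrl.get_state();print(s['torque'],s['joint_positions'])
E
```

```text
tool offset mm [ 0.8 -0.3  0.3] yaw now 112.97 rotz needed -0.03 tilt 0.07 t 19.0 F [-2.12 -1.69  5.69] g 0.293
[-0.47269144  0.38204335  0.01210088] [-0.15415889  0.42449983 -0.31223179  1.44819735  0.13329069  1.28913975
 -0.07658524]
```

Emit:
carry_out --rows '[{"offset":[0,0,-0.001],"rot":[0,0,-4],"gripper":0},{"offset":[0,0,0],"rot":[0,0,0],"gripper":0.7},{"offset":[0,0,0],"rot":[0,0,0],"gripper":0.7},{"offset":[0,0,0],"rot":[0,0,0],"gripper":0.7},{"offset":[0,0,0],"rot":[0,0,0],"gripper":0.7},{"offset":[0,0,-0.02],"rot":[0,0,0],"gripper":0.7},{"offset":[0,0,-0.03],"rot":[0,0,0],"gripper":0.7},{"offset":[0,0,-0.025],"rot":[0,0,0],"gripper":0.7}]' --grip_force 20

```text
time: 20.0
position: [0.6359, 0.2311, 0.2487]
tool_rot: [1.641, 2.677, 0.003]
ft_force: [-0.3, -0.3, -0.0]
grip_width: 0.702
```

```bash
python3 - <<'E'
from h import *
go(.5468,.237,.25,175.9)
E
```

```text
tool offset mm [ 45.7 -76.8  -1.5] yaw now 116.97 rotz needed -58.93 tilt 0.14 t 20.0 F [-0.3  -0.33 -0.03] g 0.702
```

Emit:
carry_out --rows '[{"offset":[0.0228,-0.0384,0],"rot":[0,0,0],"gripper":0.7},{"offset":[0.0228,-0.0384,0],"rot":[0,0,0],"gripper":0.7},{"offset":[0,0,0],"rot":[0,0,-9.8],"gripper":0.7},{"offset":[0,0,0],"rot":[0,0,-9.8],"gripper":0.7},{"offset":[0,0,0],"rot":[0,0,-9.8],"gripper":0.7},{"offset":[0,0,0],"rot":[0,0,-9.8],"gripper":0.7},{"offset":[0,0,0],"rot":[0,0,-9.8],"gripper":0.7},{"offset":[0,0,0.05],"rot":[0,0,-9.9],"gripper":0.7},{"offset":[0,0,0.03],"rot":[0,0,0],"gripper":0.7},{"offset":[0,0,0],"rot":[0,0,0],"gripper":0.7}]'

```text
time: 21.25
position: [0.5453, 0.236, 0.1647]
tool_rot: [-0.113, -3.136, 0.002]
ft_force: [0.7, 0.0, 1.0]
grip_width: 0.7
```

```bash
python3 - <<'E'
from h import *
go(.5468,.237,.0725,175.9);
d=snap('wrist','w10.png')
go(.5468,.237,.0725,175.9);fix(175.9)
im=cv2.cvtColor(d['img'],cv2.COLOR_RGB2BGR)
cv2.imwrite('pics/w10z.png',cv2.resize(im[80:320,220:420],None,fx=2.5,fy=2.5,interpolation=cv2.INTER_NEAREST))
E
```

```text
tool offset mm [-1.7  1.3 92.2] yaw now 175.86 rotz needed -0.04 tilt 0.2 t 21.25 F [0.67 0.04 0.99] g 0.7
tool offset mm [-0.3  0.3 94.1] yaw now 175.87 rotz needed -0.03 tilt 0.01 t 21.3 F [-0.05  0.61  1.17] g 0.706
rot tool deg [-0.    0.   -0.03]
```

View pics/w10z.png

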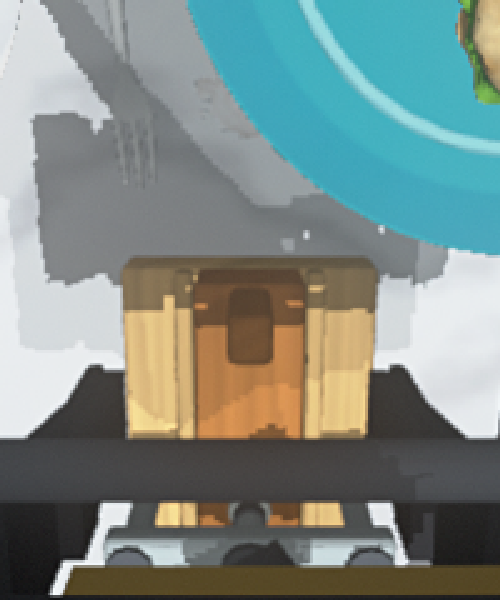

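Emit:
carry_out --rows '[{"offset":[0,0,0.04],"rot":[0,0,0],"gripper":0.7},{"offset":[0,0,0.04],"rot":[0,0,0],"gripper":0.6},{"offset":[0,0,0.012],"rot":[0,0,0],"gripper":0.5},{"offset":[0,0,0],"rot":[0,0,0],"gripper":0.4},{"offset":[0,0,0],"rot":[0,0,0],"gripper":0.3},{"offset":[0,0,0],"rot":[0,0,0],"gripper":0.3}]'

```text
time: 22.05
position: [0.5474, 0.2371, 0.0755]
tool_rot: [0.113, 3.137, 0.001]
ft_force: [0.7, -0.3, 0.5]
grip_width: 0.321
```

```bash
python3 - <<'E'
from h import *
go(.5468,.237,.0725,175.9);fix(175.9)
W=load('w10'); g=lambda u,v:(220+u/2.5-.3,80+v/2.5-.3)
print(plane(W,*g(251,340),.098))
E
```

```text
tool offset mm [ 0.6 -0.2  3. ] yaw now 175.87 rotz needed -0.03 tilt 0.16 t 22.05 F [ 0.66 -0.33  0.48] g 0.321
rot tool deg [ 0.06  0.15 -0.03]
[0.54785446 0.23819322 0.098     ]
```

Emit:
carry_out --rows '[{"offset":[0,0,0],"rot":[0,0,0],"gripper":0},{"offset":[0,0,0],"rot":[0,0,0],"gripper":0},{"offset":[0,0,0],"rot":[0,0,0],"gripper":0},{"offset":[0,0,0],"rot":[0,0,0],"gripper":0}]'

```text
time: 22.55
position: [0.5466, 0.2368, 0.0742]
tool_rot: [0.113, 3.139, 0.0]
ft_force: [-2.0, -0.9, 2.6]
grip_width: 0.182
```

Emit:
carry_out --rows '[{"offset":[0.001,0,0],"rot":[0,0,0],"gripper":0}]'

```text
time: 22.68
position: [0.5465, 0.2367, 0.0742]
tool_rot: [0.113, 3.137, 0.001]
ft_force: [4.4, -0.3, 2.0]
grip_width: 0.185
```

Emit:
carry_out --rows '[{"offset":[0.001,0,0],"rot":[0,0,0],"gripper":0}]'

```text
time: 22.8
position: [0.5463, 0.2367, 0.0742]
tool_rot: [0.114, 3.136, 0.001]
ft_force: [5.7, 0.3, -0.1]
grip_width: 0.184
```

Emit:
carry_out --rows '[{"offset":[0.001,0,0],"rot":[0,0,0],"gripper":0}]'

```text
time: 22.92
position: [0.5455, 0.2366, 0.0742]
tool_rot: [0.114, 3.135, 0.001]
ft_force: [5.7, -0.0, -0.3]
grip_width: 0.183
```

Emit:
carry_out --rows '[{"offset":[0.001,0,0],"rot":[0,0,0],"gripper":0}]'

```text
time: 23.05
position: [0.5445, 0.2366, 0.0742]
tool_rot: [0.114, 3.135, 0.001]
ft_force: [5.9, -0.5, 0.1]
grip_width: 0.181
```

Emit:
carry_out --rows '[{"offset":[0.001,0,0],"rot":[0,0,0],"gripper":0}]'

```text
time: 23.18
position: [0.5435, 0.2366, 0.0742]
tool_rot: [0.114, 3.135, 0.001]
ft_force: [6.3, 0.3, 0.1]
grip_width: 0.185
```

Emit:
carry_out --rows '[{"offset":[0.001,0,0],"rot":[0,0,0],"gripper":0}]'

```text
time: 23.3
position: [0.5425, 0.2366, 0.0742]
tool_rot: [0.114, 3.135, 0.001]
ft_force: [5.4, -0.2, 0.2]
grip_width: 0.182
```

Emit:
carry_out --rows '[{"offset":[0.001,0,0],"rot":[0,0,0],"gripper":0}]'

```text
time: 23.42
position: [0.5416, 0.2367, 0.0742]
tool_rot: [0.115, 3.135, 0.001]
ft_force: [5.3, 0.7, 0.8]
grip_width: 0.18
```

Emit:
carry_out --rows '[{"offset":[0.001,0,0],"rot":[0,0,0],"gripper":0}]'

```text
time: 23.55
position: [0.5406, 0.2367, 0.0742]
tool_rot: [0.114, 3.135, 0.001]
ft_force: [6.2, 0.4, -0.4]
grip_width: 0.183
```

Emit:
carry_out --rows '[{"offset":[0.0005,0,0.001],"rot":[0,0,0],"gripper":0},{"offset":[0.001,0,0.0005],"rot":[0,0,0],"gripper":0}]'

```text
time: 23.8
position: [0.5404, 0.2367, 0.0741]
tool_rot: [0.115, 3.133, 0.001]
ft_force: [6.3, -1.3, 7.2]
grip_width: 0.18
```

Emit:
carry_out --rows '[{"offset":[0.001,0,0],"rot":[0,0,0],"gripper":0}]'

```text
time: 23.92
position: [0.5402, 0.2368, 0.0742]
tool_rot: [0.115, 3.131, 0.002]
ft_force: [8.9, -1.0, 3.8]
grip_width: 0.185
```

Emit:
carry_out --rows '[{"offset":[0.001,0,0],"rot":[0,0,0],"gripper":0}]'

```text
time: 24.05
position: [0.5394, 0.2368, 0.0742]
tool_rot: [0.115, 3.131, 0.002]
ft_force: [8.4, -1.0, 3.2]
grip_width: 0.182
```

Emit:
carry_out --rows '[{"offset":[0.001,0,0],"rot":[0,0,0],"gripper":0}]'

```text
time: 24.18
position: [0.5384, 0.237, 0.0742]
tool_rot: [0.115, 3.131, 0.002]
ft_force: [9.0, -0.4, 4.1]
grip_width: 0.186
```

Emit:
carry_out --rows '[{"offset":[-0.001,0,-0.0015],"rot":[0,0,0],"gripper":0},{"offset":[0,0,0],"rot":[0,0,0],"gripper":0.7},{"offset":[0,0,0],"rot":[0,0,0],"gripper":0.7},{"offset":[0,0,0],"rot":[0,0,0],"gripper":0.7},{"offset":[0,0,-0.05],"rot":[0,0,0],"gripper":0.7},{"offset":[0,0,-0.06],"rot":[0,0,0],"gripper":0.7},{"offset":[0,0,-0.06],"rot":[0,0,10],"gripper":0.7},{"offset":[0,0,0],"rot":[0,0,10],"gripper":0.7},{"offset":[0,0,0],"rot":[0,0,10],"gripper":0.7},{"offset":[0,0,0],"rot":[0,0,10],"gripper":0.7}]' --grip_force 50

```text
time: 25.42
position: [0.5344, 0.2376, 0.2436]
tool_rot: [-1.188, -2.908, 0.001]
ft_force: [-0.1, -0.5, -0.0]
grip_width: 0.703
```

Emit:
carry_out --rows '[{"offset":[0,0,0],"rot":[0,0,10],"gripper":0.7},{"offset":[0,0,0],"rot":[0,0,9],"gripper":0.7},{"offset":[0,0,0],"rot":[0,0,0],"gripper":0.7}]'

```text
time: 25.8
position: [0.5344, 0.2376, 0.2434]
tool_rot: [-1.641, -2.678, 0.001]
ft_force: [-1.0, -0.1, 0.8]
grip_width: 0.702
```

```bash
python3 - <<'E'
from h import *
go(.6355,.2308,.24,117);fix(117)
E
```

```text
tool offset mm [-51.9  87.    3.4] yaw now 117.0 rotz needed -0.0 tilt 0.05 t 25.8 F [-1.01 -0.06  0.75] g 0.702
rot tool deg [-0.05  0.   -0.  ]
```

Emit:
carry_out --rows '[{"offset":[-0.026,0.0435,0],"rot":[0,0,0],"gripper":0.7},{"offset":[-0.026,0.0435,0],"rot":[0,0,0],"gripper":0.7},{"offset":[0,0,0],"rot":[0,0,0],"gripper":0.7},{"offset":[0,0,0],"rot":[0,0,0],"gripper":0.7}]'

```text
time: 26.3
position: [0.6352, 0.2308, 0.2431]
tool_rot: [-1.64, -2.677, 0.001]
ft_force: [0.1, 0.2, -0.0]
grip_width: 0.699
```

```bash
python3 - <<'E'
from h import *
go(.6355,.231,.171,117);fix(117)
d=snap('wrist','w11.png')
im=cv2.cvtColor(d['img'],cv2.COLOR_RGB2BGR)
cv2.imwrite('pics/w11z.png',cv2.resize(im[100:320,210:430],None,fx=2.5,fy=2.5,interpolation=cv2.INTER_NEAREST))
E
```

```text
tool offset mm [-0.   0.4 72.1] yaw now 117.01 rotz needed 0.01 tilt 0.11 t 26.3 F [ 0.12  0.19 -0.  ] g 0.699
rot tool deg [-0.09 -0.06  0.01]
```

View pics/w11z.png

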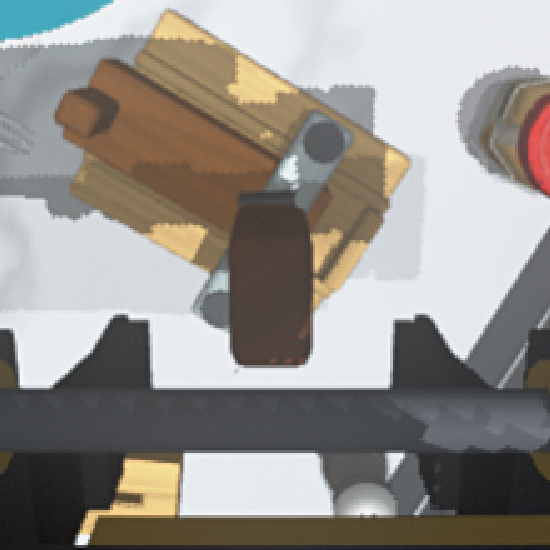

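The driver is standing square between the fingers. I'll descend, grip, and turn to driver yaw -71°, which is 4° past the last setting.

Emit:
carry_out --rows '[{"offset":[0,0.0003,0.03],"rot":[0,0,0],"gripper":0.7},{"offset":[0,0,0.03],"rot":[0,0,0],"gripper":0.6},{"offset":[0,0,0.01],"rot":[0,0,0],"gripper":0.5},{"offset":[0,0,0],"rot":[0,0,0],"gripper":0.4},{"offset":[0,0,0],"rot":[0,0,0],"gripper":0},{"offset":[0,0,0],"rot":[0,0,0],"gripper":0},{"offset":[0,0,0],"rot":[0,0,0],"gripper":0},{"offset":[0,0,0],"rot":[0,0,0],"gripper":0}]'

```text
time: 27.35
position: [0.6368, 0.2308, 0.1753]
tool_rot: [1.644, 2.676, 0.002]
ft_force: [-1.2, -0.8, 6.8]
grip_width: 0.297
```

Emit:
carry_out --rows '[{"offset":[0,0,0],"rot":[0,0,4],"gripper":0},{"offset":[0,0,0.0004],"rot":[0,0,4],"gripper":0},{"offset":[0,0,0],"rot":[0,0,0],"gripper":0},{"offset":[0,0,0],"rot":[0,0,0],"gripper":0}]'

```text
time: 27.85
position: [0.6364, 0.2306, 0.175]
tool_rot: [1.826, 2.555, 0.001]
ft_force: [-2.4, -1.2, 7.5]
grip_width: 0.298
```

```bash
python3 - <<'E'
from h import *
go(.635,.231,.171,109);s=ctrl.get_state();print(s['torque'],s['joint_positions'].round(3))
E
```

```text
tool offset mm [ 0.8 -1.2  4. ] yaw now 108.89 rotz needed -0.11 tilt 0.07 t 27.85 F [-2.41 -1.23  7.49] g 0.298
[-0.23180423  0.47985221  0.07546025] [-0.155  0.423 -0.31   1.442  0.131  1.295 -0.146]
```

Emit:
carry_out --rows '[{"offset":[0,0,0],"rot":[0,0,-5],"gripper":0},{"offset":[0,0,-0.005],"rot":[0,0,0],"gripper":0},{"offset":[0,0,-0.005],"rot":[0,0,0],"gripper":0},{"offset":[0,0,-0.01],"rot":[0,0,0],"gripper":0},{"offset":[0,0,-0.02],"rot":[0,0,0],"gripper":0},{"offset":[0,0,-0.02],"rot":[0,0,0],"gripper":0},{"offset":[0,0,0],"rot":[0,0,0],"gripper":0}]'

```text
time: 28.72
position: [0.6376, 0.2313, 0.2368]
tool_rot: [1.712, 2.63, 0.007]
ft_force: [-0.1, 0.5, -1.1]
grip_width: 0.295
```

```bash
python3 - <<'E'
from h import *
go(.6403,.0234,.235,20.8)
d=snap('wrist','w12.png')
im=cv2.cvtColor(d['img'],cv2.COLOR_RGB2BGR)
cv2.imwrite('pics/w12z.png',cv2.resize(im[80:320,200:440],None,fx=2.4,fy=2.4,interpolation=cv2.INTER_NEAREST))
E
```

```text
tool offset mm [-191.2  -81.7    1.4] yaw now 113.87 rotz needed 93.07 tilt 0.31 t 28.725 F [-0.1   0.46 -1.06] g 0.295
```

View pics/w12z.png

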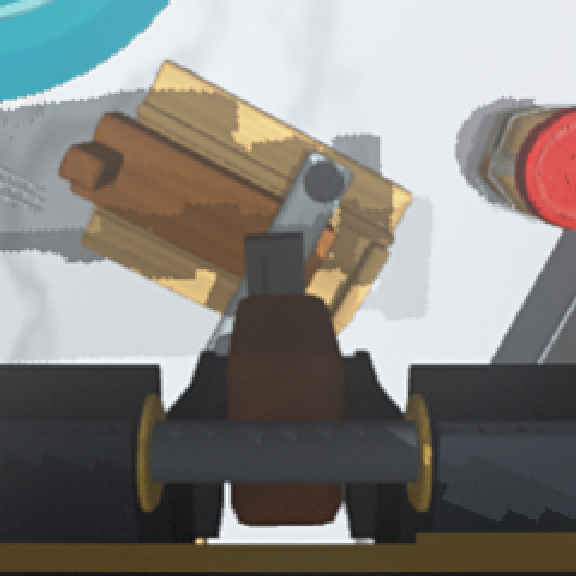

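Emit:
carry_out --rows '[{"offset":[-0.0478,-0.0204,0],"rot":[0,0,0],"gripper":0},{"offset":[-0.0478,-0.0204,0],"rot":[0,0,0],"gripper":0},{"offset":[-0.0478,-0.0204,0],"rot":[0,0,0],"gripper":0},{"offset":[-0.0478,-0.0204,0],"rot":[0,0,0],"gripper":0},{"offset":[0,0,0],"rot":[0,0,10.3],"gripper":0},{"offset":[0,0,0],"rot":[0,0,10.3],"gripper":0},{"offset":[0,0,0],"rot":[0,0,10.3],"gripper":0},{"offset":[0,0,0],"rot":[0,0,10.3],"gripper":0},{"offset":[0,0,0],"rot":[0,0,10.3],"gripper":0},{"offset":[0,0,0],"rot":[0,0,10.3],"gripper":0}]'

```text
time: 30.02
position: [0.6385, 0.0227, 0.2324]
tool_rot: [-2.826, -1.37, 0.003]
ft_force: [-1.1, 0.2, -0.7]
grip_width: 0.296
```

```bash
python3 - <<'E'
from h import *
go(.58,.0,.235,20.8)
E
```

```text
tool offset mm [-54.  -31.9  -2.5] yaw now 51.74 rotz needed 30.94 tilt 0.1 t 30.025 F [-1.05  0.22 -0.68] g 0.296
```

Emit:
carry_out --rows '[{"offset":[0,0,0],"rot":[0,0,10.3],"gripper":0},{"offset":[0,0,0],"rot":[0,0,10.3],"gripper":0},{"offset":[0,0,0],"rot":[0,0,10.3],"gripper":0},{"offset":[-0.05,0,0],"rot":[0,0,0],"gripper":0},{"offset":[0,0,0],"rot":[0,0,0],"gripper":0},{"offset":[0,0,0],"rot":[0,0,0],"gripper":0}]'

```text
time: 30.78
position: [0.5925, 0.0048, 0.2333]
tool_rot: [-3.088, -0.577, -0.001]
ft_force: [0.0, -0.1, -0.7]
grip_width: 0.297
```

```bash
python3 - <<'E'
from h import *
go(.6403,.0234,.235,20.8);fix(20.8)
d=snap('wrist','w13.png')
im=cv2.cvtColor(d['img'],cv2.COLOR_RGB2BGR)
cv2.imwrite('pics/w13z.png',cv2.resize(im[90:320,220:420],None,fx=2.6,fy=2.6,interpolation=cv2.INTER_NEAREST))
d=snap('side','s13.png')
im=cv2.cvtColor(d['img'],cv2.COLOR_RGB2BGR)
cv2.imwrite('pics/s13z.png',cv2.resize(im[100:260,220:380],None,fx=4,fy=4,interpolation=cv2.INTER_NEAREST))
E
```

```text
tool offset mm [51.3 -0.1 -1.6] yaw now 21.17 rotz needed 0.37 tilt 0.03 t 30.775 F [ 0.   -0.11 -0.7 ] g 0.297
rot tool deg [ 0.   -0.03  0.37]
```

View pics/w13z.png

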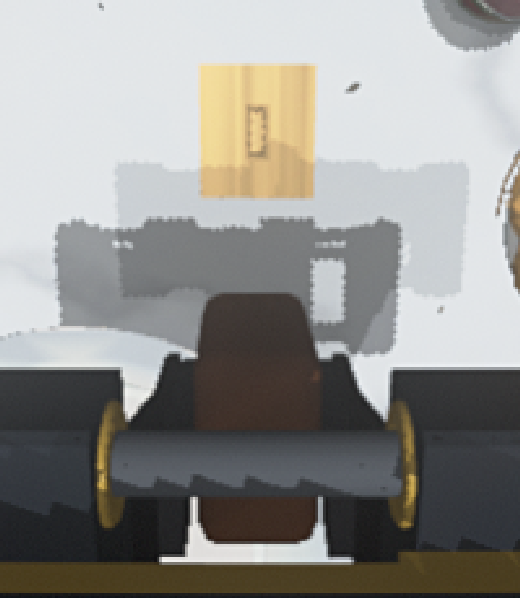

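View pics/s13z.png

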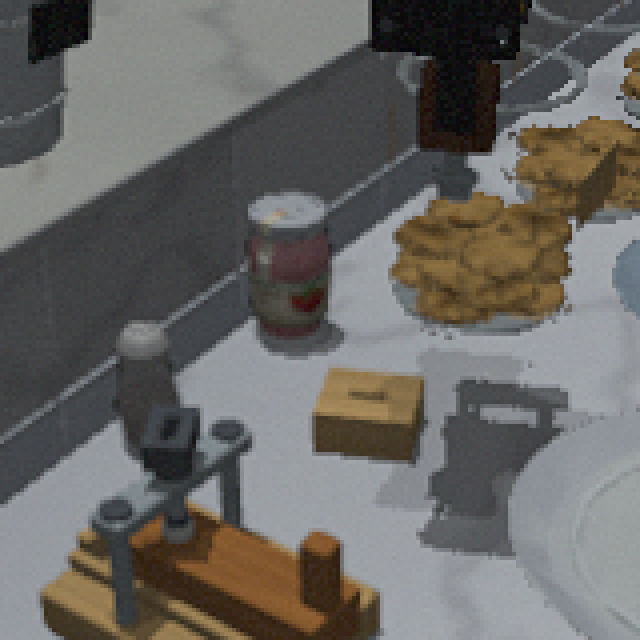

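```bash
python3 - <<'E'
from h import *
W=load('w13'); g=lambda u,v:(220+u/2.6-.3,90+v/2.6-.3)
P=lambda u,v,z:plane(W,*g(u,v),z)
c=[P(*p,.03) for p in [(200,65),(317,65),(314,198),(201,198)]]
for i in range(4): e=c[i]-c[i-1];print(np.linalg.norm(e).round(4),np.degrees(np.arctan2(e[1],e[0])).round(2))
print('stand',np.mean(c,0),'slot',P(257,132,.03))
s=ctrl.get_state(); R=Rn.from_rotvec(s['tool_rot']).as_matrix();print(s['position'])
for z in (.250,.2566,.263):
    print(z,1000*R.T@(P(258,543,z)-s['position']), 1000*R.T@(P(258,372,z)-s['position']))
go(.6403,.0234,.235,20.8)
E
```

```text
0.0633 20.53
0.0554 -68.77
0.0633 -158.86
0.056 111.22
stand [0.63971984 0.02243934 0.03      ] slot [0.63999819 0.02306279 0.03      ]
[0.59311    0.00523789 0.23347821]
0.25 [-24.15031469   0.13153344 -16.54064276] [ 16.03537723   0.08766555 -16.50927902]
0.2566 [-19.49155231   0.10318898 -23.13700952] [ 18.759357     0.06143316 -23.10715582]
0.263 [-14.97396455   0.07570345 -29.53348637] [ 21.40079193   0.03599569 -29.50509696]
tool offset mm [50.6  0.1 -1.5] yaw now 21.22 rotz needed 0.42 tilt 0.04 t 30.875 F [ 0.57  0.06 -1.15] g 0.291
```

Emit:
carry_out --rows '[{"offset":[0.0488,0.0003,0],"rot":[0,0,0.3],"gripper":0},{"offset":[0,0,0.045],"rot":[0,0,0],"gripper":0},{"offset":[0,0,0.045],"rot":[0,0,0],"gripper":0},{"offset":[0,0,0.035],"rot":[0,0,0],"gripper":0},{"offset":[0,0,0],"rot":[0,0,0],"gripper":0},{"offset":[0,0,0],"rot":[0,0,0],"gripper":0}]'

```text
time: 31.62
position: [0.6395, 0.0224, 0.1099]
tool_rot: [3.089, 0.57, 0.004]
ft_force: [-0.3, -0.7, 0.3]
grip_width: 0.296
```

```bash
python3 - <<'E'
from h import *
go(.6387,.0226,.078,20.9);fix(20.9)
d=snap('side','s14.png')
im=cv2.cvtColor(d['img'],cv2.COLOR_RGB2BGR)
cv2.imwrite('pics/s14z.png',cv2.resize(im[130:240,270:380],None,fx=5,fy=5,interpolation=cv2.INTER_NEAREST))
E
```

```text
tool offset mm [-0.7 -0.5 31.9] yaw now 20.9 rotz needed -0.0 tilt 0.15 t 31.625 F [-0.32 -0.66  0.32] g 0.296
rot tool deg [ 0.04 -0.14 -0.  ]
```

View pics/s14z.png

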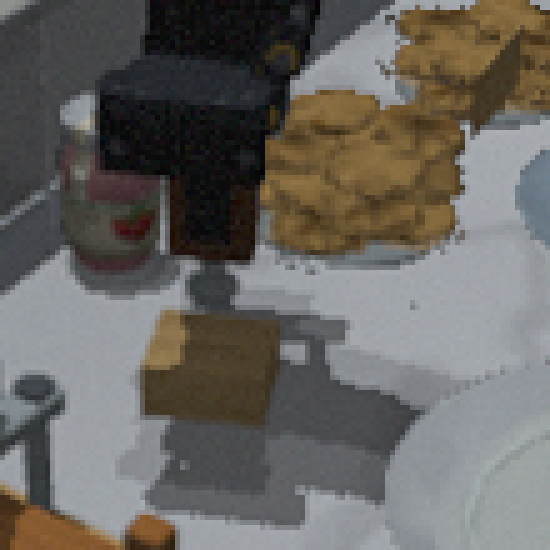

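Emit:
carry_out --rows '[{"offset":[-0.0002,0,0.012],"rot":[0,0,0],"gripper":0},{"offset":[0,0,0.005],"rot":[0,0,0],"gripper":0},{"offset":[0,0,0.003],"rot":[0,0,0],"gripper":0},{"offset":[0,0,0.003],"rot":[0,0,0],"gripper":0},{"offset":[0,0,0],"rot":[0,0,0],"gripper":0}]'

```text
time: 32.3
position: [0.6384, 0.0218, 0.0857]
tool_rot: [3.089, 0.569, 0.002]
ft_force: [1.0, 0.0, -0.1]
grip_width: 0.296
```

```bash
python3 - <<'E'
from h import *
go(.6387,.0226,.078,20.9);fix(20.9);print(ctrl.get_state()['torque'])
E
```

```text
tool offset mm [ 0.5 -0.7  7.7] yaw now 20.87 rotz needed -0.03 tilt 0.09 t 32.3 F [ 1.    0.01 -0.08] g 0.296
rot tool deg [ 0.04 -0.08 -0.03]
[-0.13023264 -0.30482919 -0.00453151]
```

No contact force at a tip height of about 26 mm, so the blade is in the slot. I'll continue down.

Emit:
carry_out --rows '[{"offset":[0,0,0.003],"rot":[0,0,0],"gripper":0},{"offset":[0,0,0.003],"rot":[0,0,0],"gripper":0},{"offset":[0,0,0.002],"rot":[0,0,0],"gripper":0},{"offset":[0,0,0],"rot":[0,0,0],"gripper":0}]'

```text
time: 32.8
position: [0.6383, 0.0217, 0.0772]
tool_rot: [3.089, 0.569, 0.001]
ft_force: [3.6, -1.0, -1.4]
grip_width: 0.295
```

```bash
python3 - <<'E'
from h import *
go(.6387,.0226,.078,20.9);fix(20.9);print(ctrl.get_state()['torque'])
E
```

```text
tool offset mm [ 0.7 -0.6 -0.8] yaw now 20.87 rotz needed -0.03 tilt 0.06 t 32.8 F [ 3.63 -0.95 -1.42] g 0.295
rot tool deg [ 0.04 -0.05 -0.03]
[-0.17936327 -0.87528266  0.01783329]
```

Emit:
carry_out --rows '[{"offset":[0.0007,0,0.001],"rot":[0,0,0],"gripper":0},{"offset":[0,0,0.001],"rot":[0,0,0],"gripper":0},{"offset":[0,0,0],"rot":[0,0,0],"gripper":0}]'

```text
time: 33.17
position: [0.6387, 0.0219, 0.0768]
tool_rot: [3.089, 0.569, 0.001]
ft_force: [-0.4, -0.9, 7.2]
grip_width: 0.3
```

Emit:
carry_out --rows '[{"offset":[0,0,0.001],"rot":[0,0,0],"gripper":0},{"offset":[0,0,0.0],"rot":[0,0,0],"gripper":0}]'

```text
time: 33.42
position: [0.6388, 0.0219, 0.0768]
tool_rot: [3.089, 0.569, 0.001]
ft_force: [-1.7, -1.6, 11.4]
grip_width: 0.295
```

Emit:
carry_out --rows '[{"offset":[0,0,-0.0015],"rot":[0,0,0],"gripper":0},{"offset":[0,0,0],"rot":[0,0,0],"gripper":0.7},{"offset":[0,0,0],"rot":[0,0,0],"gripper":0.7},{"offset":[0,0,0],"rot":[0,0,0],"gripper":0.7},{"offset":[0,0,0],"rot":[0,0,0],"gripper":0.7},{"offset":[0,0,-0.02],"rot":[0,0,0],"gripper":0.7},{"offset":[0,0,-0.05],"rot":[0,0,0],"gripper":0.7},{"offset":[0,0,-0.05],"rot":[0,0,0],"gripper":0.7},{"offset":[0,0,-0.03],"rot":[0,0,0],"gripper":0.7}]' --grip_force 20

```text
time: 34.55
position: [0.6398, 0.0223, 0.231]
tool_rot: [3.089, 0.569, 0.009]
ft_force: [-0.6, -0.8, 1.0]
grip_width: 0.699
```

```bash
python3 - <<'E'
from h import *
go(.537,.238,.23,-4.1)
d=snap('wrist','w15.png')
im=cv2.cvtColor(d['img'],cv2.COLOR_RGB2BGR)
cv2.imwrite('pics/w15z.png',cv2.resize(im[100:280,230:410],None,fx=3,fy=3,interpolation=cv2.INTER_NEAREST))
E
```

```text
tool offset mm [ -19.1 -238.2    0.5] yaw now 20.87 rotz needed 24.97 tilt 0.33 t 34.55 F [-0.62 -0.8   1.05] g 0.699
```

View pics/w15z.png

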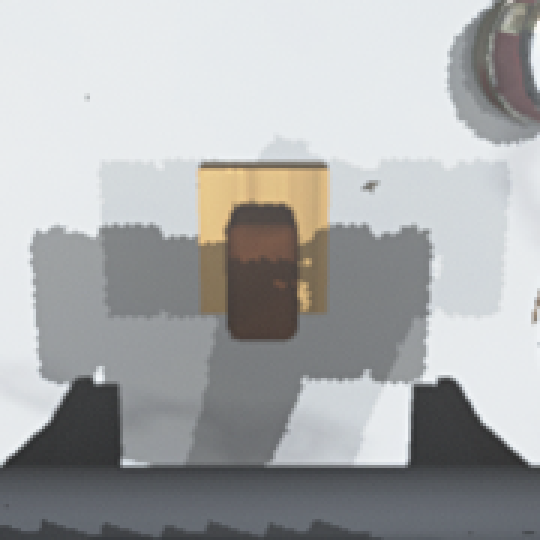

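Emit:
carry_out --rows '[{"offset":[-0.0042,-0.0595,0],"rot":[0,0,0],"gripper":0.7},{"offset":[-0.0042,-0.0595,0],"rot":[0,0,0],"gripper":0.7},{"offset":[-0.0042,-0.0595,0],"rot":[0,0,0],"gripper":0.7},{"offset":[-0.0042,-0.0595,0],"rot":[0,0,0],"gripper":0.7},{"offset":[0,0,0],"rot":[0,0,8.3],"gripper":0.7},{"offset":[0,0,0],"rot":[0,0,8.3],"gripper":0.7},{"offset":[0,0,0.06],"rot":[0,0,8.3],"gripper":0.7},{"offset":[0,0,0],"rot":[0,0,0],"gripper":0.7},{"offset":[0,0,0],"rot":[0,0,0],"gripper":0.7}]'

```text
time: 35.72
position: [0.5388, 0.239, 0.1679]
tool_rot: [-3.139, 0.107, -0.003]
ft_force: [0.2, -0.3, 0.2]
grip_width: 0.703
```

```bash
python3 - <<'E'
from h import *
go(.5390,.2375,.0735,-4.1);fix(-4.1)
d=snap('wrist','w16.png')
im=cv2.cvtColor(d['img'],cv2.COLOR_RGB2BGR)
cv2.imwrite('pics/w16z.png',cv2.resize(im[60:320,200:440],None,fx=2.3,fy=2.3,interpolation=cv2.INTER_NEAREST))
E
```

```text
tool offset mm [ 0.1  1.6 94.4] yaw now -3.9 rotz needed 0.2 tilt 0.13 t 35.725 F [ 0.23 -0.27  0.24] g 0.703
rot tool deg [-0.06 -0.12  0.2 ]
```

View pics/w16z.png

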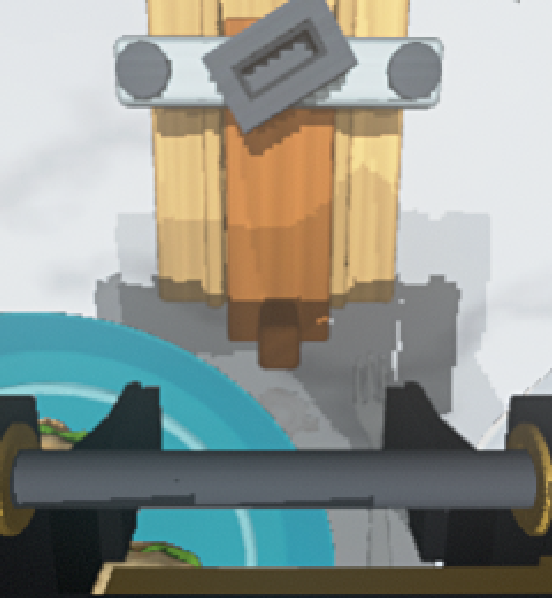

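```bash
python3 - <<'E'
from h import *
W=load('w16'); g=lambda u,v:(200+u/2.3-.3,60+v/2.3-.3)
P=lambda u,v,z:plane(W,*g(u,v),z)
print('tab near edge',P(279,368,.098),'L/R',P(258,355,.098),P(299,355,.098))
h=[P(*p,.1277) for p in [(203,62),(323,0),(357,60),(247,133)]]
for i in range(4): e=h[i]-h[i-1];print(np.linalg.norm(e).round(4),np.degrees(np.arctan2(e[1],e[0])).round(2))
e=P(243,85,.1277)-P(315,35,.1277); print('slot dir',np.degrees(np.arctan2(e[1],e[0])))
print('head center',np.mean(h,0))
E
```

```text
tab near edge [0.53154578 0.2375944  0.098     ] L/R [0.53711835 0.24498164 0.098     ] [0.53611054 0.22992379 0.098     ]
0.023 28.5
0.0374 -68.27
0.0185 -151.33
0.0372 118.59
slot dir 119.27336214760231
head center [0.63311933 0.23046864 0.1277    ]
```

Emit:
carry_out --rows '[{"offset":[0.001,0.0015,0.04],"rot":[0,0,0.2],"gripper":0.7},{"offset":[0,0,0.04],"rot":[0,0,0],"gripper":0.6},{"offset":[0,0,0.0125],"rot":[0,0,0],"gripper":0.5},{"offset":[0,0,0],"rot":[0,0,0],"gripper":0.4},{"offset":[0,0,0],"rot":[0,0,0],"gripper":0.3},{"offset":[0,0,0],"rot":[0,0,0],"gripper":0.3}]'

```text
time: 36.52
position: [0.54, 0.2375, 0.0751]
tool_rot: [-3.138, 0.116, -0.004]
ft_force: [-0.1, 0.7, -0.3]
grip_width: 0.322
```

```bash
python3 - <<'E'
from h import *
go(.5400,.2375,.0742,-4.1);fix(-4.1)
E
```

```text
tool offset mm [ 0.  -0.   0.9] yaw now -4.22 rotz needed -0.12 tilt 0.17 t 36.525 F [-0.07  0.73 -0.34] g 0.322
rot tool deg [-0.07 -0.15 -0.12]
```

Now pull in tool -x.

Emit:
carry_out --rows '[{"offset":[0,0,0],"rot":[0,0,0],"gripper":0},{"offset":[0,0,0],"rot":[0,0,0],"gripper":0},{"offset":[0,0,0],"rot":[0,0,0],"gripper":0},{"offset":[0,0,0],"rot":[0,0,0],"gripper":0}]'

```text
time: 37.02
position: [0.5391, 0.237, 0.0738]
tool_rot: [-3.139, 0.116, -0.001]
ft_force: [-1.1, -1.0, 3.0]
grip_width: 0.183
```

Emit:
carry_out --rows '[{"offset":[-0.001,0,0],"rot":[0,0,0],"gripper":0},{"offset":[-0.001,0,0],"rot":[0,0,0],"gripper":0}]'

```text
time: 37.28
position: [0.5389, 0.237, 0.0738]
tool_rot: [-3.139, 0.117, -0.007]
ft_force: [6.7, -0.4, -0.5]
grip_width: 0.184
```

Emit:
carry_out --rows '[{"offset":[-0.001,0,0],"rot":[0,0,0],"gripper":0}]'

```text
time: 37.4
position: [0.5383, 0.2369, 0.0738]
tool_rot: [-3.139, 0.117, -0.008]
ft_force: [6.4, 0.3, -1.1]
grip_width: 0.185
```

Emit:
carry_out --rows '[{"offset":[-0.001,0,0],"rot":[0,0,0],"gripper":0}]'

```text
time: 37.52
position: [0.5373, 0.237, 0.0738]
tool_rot: [-3.139, 0.117, -0.007]
ft_force: [5.9, 0.5, 0.5]
grip_width: 0.181
```

Emit:
carry_out --rows '[{"offset":[-0.001,0,0],"rot":[0,0,0],"gripper":0}]'

```text
time: 37.65
position: [0.5363, 0.237, 0.0738]
tool_rot: [-3.139, 0.117, -0.008]
ft_force: [6.4, 0.1, -0.5]
grip_width: 0.182
```

Emit:
carry_out --rows '[{"offset":[-0.001,0,0],"rot":[0,0,0],"gripper":0}]'

```text
time: 37.78
position: [0.5353, 0.237, 0.0738]
tool_rot: [-3.139, 0.117, -0.007]
ft_force: [6.8, -0.3, 0.3]
grip_width: 0.182
```

Emit:
carry_out --rows '[{"offset":[-0.001,0,0],"rot":[0,0,0],"gripper":0}]'

```text
time: 37.9
position: [0.5343, 0.2371, 0.0738]
tool_rot: [-3.139, 0.117, -0.008]
ft_force: [5.9, -0.2, -0.7]
grip_width: 0.178
```

Emit:
carry_out --rows '[{"offset":[-0.001,0,0],"rot":[0,0,0],"gripper":0}]'

```text
time: 38.02
position: [0.5333, 0.2372, 0.0738]
tool_rot: [-3.139, 0.117, -0.008]
ft_force: [6.7, -0.0, -0.2]
grip_width: 0.184
```

Emit:
carry_out --rows '[{"offset":[0.001,0,0],"rot":[0,0,0],"gripper":0},{"offset":[0,0,0],"rot":[0,0,0],"gripper":0.7},{"offset":[0,0,0],"rot":[0,0,0],"gripper":0.7},{"offset":[0,0,0],"rot":[0,0,0],"gripper":0.7},{"offset":[0,0,-0.03],"rot":[0,0,0],"gripper":0.7},{"offset":[0,0,-0.05],"rot":[0,0,0],"gripper":0.7},{"offset":[0,0,-0.05],"rot":[0,0,0],"gripper":0.7},{"offset":[0,0,0],"rot":[0,0,0],"gripper":0.7},{"offset":[0,0,0],"rot":[0,0,0],"gripper":0.7}]'

```text
time: 39.15
position: [0.5313, 0.2373, 0.2027]
tool_rot: [3.139, -0.115, -0.002]
ft_force: [-0.5, -0.0, -1.0]
grip_width: 0.698
```

```bash
python3 - <<'E'
from h import *
go(.5400,.2375,.0742,-4.1)
d=snap('wrist','w17.png')
im=cv2.cvtColor(d['img'],cv2.COLOR_RGB2BGR)
cv2.imwrite('pics/w17z.png',cv2.resize(im[60:320,200:440],None,fx=2.3,fy=2.3,interpolation=cv2.INTER_NEAREST))
d=snap('side','s17.png')
im=cv2.cvtColor(d['img'],cv2.COLOR_RGB2BGR)
cv2.imwrite('pics/s17z.png',cv2.resize(im[130:290,200:360],None,fx=3.7,fy=3.7,interpolation=cv2.INTER_NEAREST))
E
```

```text
tool offset mm [  8.8  -0.9 128.5] yaw now -4.21 rotz needed -0.11 tilt 0.07 t 39.15 F [-0.48 -0.01 -1.  ] g 0.698
```

View pics/w17z.png

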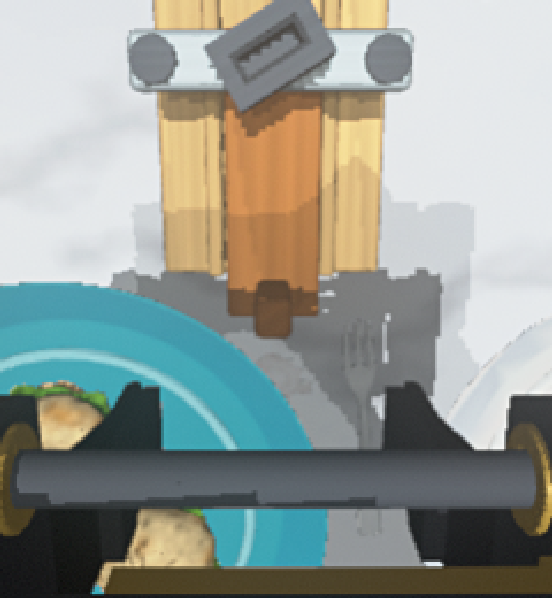

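View pics/s17z.png

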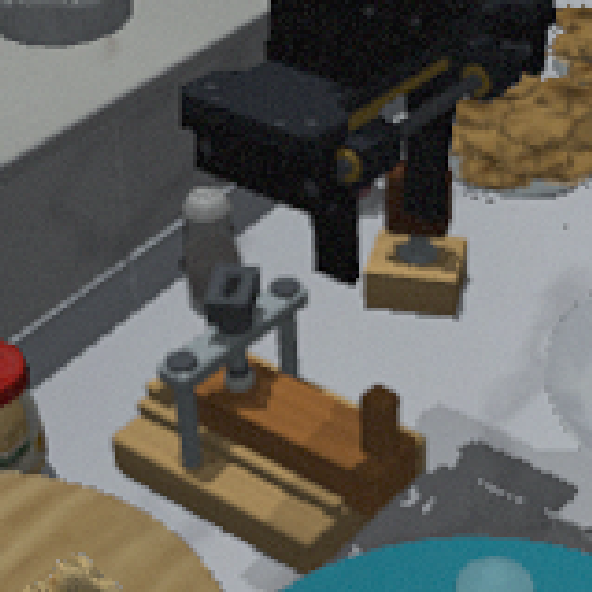

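```bash
python3 - <<'E'
from h import *
W=load('w17'); g=lambda u,v:(200+u/2.3-.3,60+v/2.3-.3)
P=lambda u,v,z:plane(W,*g(u,v),z)
n=P(273,338,.098); print('tab near edge',n)
slot=np.array([.635,.231]); a=np.radians(-4.1); d=n[:2]-slot
print('block x,y in guide', d@[np.cos(a),np.sin(a)]+65, d@[np.cos(a),np.sin(a)]*1000+65, d@[-np.sin(a),np.cos(a)]*1000)
p=P(273,300,.058);l=P(227,290,.058);r=P(319,290,.058);L=P(227,130,.058);R=P(322,130,.058)
for q in (l,r,L,R): print(q)
for A,B in((l,L),(r,R)): print(np.degrees(np.arctan2(*(B-A)[[1,0]])))
go(0.53,.2373,.25)
E
```

```text
tab near edge [0.5248428  0.23800309 0.098     ]
block x,y in guide 64.889624016677 -45.37598332299898 -0.8907900185486577
[0.53805381 0.25899071 0.058     ]
[0.53486038 0.21517317 0.058     ]
[0.61112735 0.25231641 0.058     ]
[0.6080454  0.20991692 0.058     ]
-5.218728992291471
-4.108012987569234
tool offset mm [ -0.9  -0.1 -48.6] yaw now -4.22 rotz needed None tilt 0.2 t 39.25 F [-0.36 -0.34 -0.74] g 0.698
```

```bash
python3 - <<'E'
from h import *
print(workorder.close_job())
E
```

```text
the job is handed in; nothing more can be done
None
```

The stop is set, the block is drawn out and still nipped, and the driver is back in its stand. The job was handed in at about 39 s, and it reports no verdict.

**What I did:** I turned the screw down in three goes with the driver, to about 1.05–1.08 rad by the head's angle in the pictures. After each turn I drew the block by its tab to feel the drag: free at first, then about 5.7 N, then about 6.4 N.

**Last checks:**
- **Foot force:** 6.4 N of drag means about 4.5 N at the foot if friction is 0.6. For friction between 0.5 and 0.7 it would be 3.8 to 5.5 N, all inside the 3–7 N band.
- **Block:** its origin is about 45 mm in front of the screw axis, 1 mm off the centre line and straight within about 1°.
- **Driver:** it seated firmly in the stand and looks upright in the wrist and side pictures.
- **Bystanders:** nothing in the pictures shows the jars, shaker or fork moved, but I did not measure them at the end.

**What disagreed or went wrong:**
- **Friction:** my readings scattered from about 0.3 to 0.8, so the foot force is an estimate.
- **Last joint:** the first turn ran it to its range stop, reading -2.691 against a limit of -2.69. I backed it off straight away and made the later turns with the gripper half a turn round.

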